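# Couple the pot carrier to the agitator and load the mixed earmould pots

### The arm

A 6-joint arm with a two-finger parallel gripper is mounted at the origin on the work surface. World frame = base frame: x ahead of the robot, y to its left, z up, the work surface at z = 0. Lengths are in mm, angles in degrees, forces in N, time in s.
With the tool pointing down it reaches from about 325 to 775 mm from the base axis. Payload 5.5 kg.
Tool frame: the origin (TCP) lies midway between the tips of the shut fingers; the grasp point (between the pads) lies 19 mm behind it; z points along the fingers, y is the line along which they close (so a half turn about z gives the same grasp; the last joint's range is limited). The gripper opens to 88 mm and grips with 3 to 60 N. Pads are 20 mm wide; open, the fingers measure 115 mm over their backs; the gripper's body (75 mm by 178 mm) begins 61 mm behind the grasp point.
Start: joints at [-72.462, 5.22, 70.514, -0, 104.267, -3.249], TCP at [212.936, -560.958, 191.831] pointing down, gripper open.
Joint ranges: [-164.24, 164.24], [-49.07, 125.15], [9.68, 141.18], [-86.29, 266.29], [3.28, 154.24], [-151.56, 151.56]. Speed limits (degrees/s): [147.25, 147.25, 172.46, 180, 180, 180].

### API

Orientations are given as a 3x3 rotation matrix whose columns are the frame's x, y, z axes.
In Python, from workcell import status, imaging, arm gives the robot as it stands.
- The arm moves only by the tool move_arm, never from a script. Its argument "deltas" is a list of rows, each an object with "xyz": the shift along the tool's x, y, z each as a share of 0.2 m, from -1 to 1, a list of three; "yaw": the turn about the tool's z as a share of 120 degrees, from -1 to 1. A call has 1 to 8 rows; each row shifts and turns the commanded pose from where the row before left it, along the tool's axes as they then stand; what a row does not reach is not made up. A row lasts 1/12 s, in which the tool goes at most 41.7 mm and 7.16 degrees, less where a joint would pass 70% of its speed; a pose out of reach is approached as far as the arm can. A call with a number of a shift or a turn outside -1 to 1 is refused whole. A call with a gripper value outside its range is refused whole. "claw" is the opening, from 0 (shut) to 1 (fully open), set as the call begins (left out, the last holds). The fingers move at their own pace and stop on an object; the grip force is fixed at half the most. Time passes only in rows, so rows that do not move let the fingers close. It gives the time, the measured TCP pose, the force, the opening and the grip force at its end, in the units of the state.
- status.state(): the state, without advancing time (a new reading comes with each control period).
- imaging.camera(name): name is "scene" or "side" or "wrist"; returns the picture (420x560x3 uint8, red, green, blue); there is no depth.
- imaging.calibration(name): a dict with "camera_matrix" (3x3 intrinsics, pixels), "xyz" and "rotation" of the camera in the world. Camera axes: x right, y down, z forward; pixel columns grow to the right and rows downward; lengths in mm; the calibration is good to about 2 mm. A picture is of the moment at which its call begins: read the wrist's pose just before it. calibration takes no time and is no camera call; for the wrist camera it gives the pose at the moment of the call.
- arm.job_done(): hands the job in; it is judged then, once.
Trained networks look in the newest picture that a camera, given by its name, has taken for a name from the list of things; names that differ only in an ending like _2 or _b are one class to them, and where a whole thing is asked for, a point or a joint stands for the part that bears it (a point fixed in the world has none). Each returns a list of dicts, best first, with "confidence" (0 to 1); they miss things now and then, are a little off and sometimes report something else, mostly with a low value. They report only what shows in the picture. A call takes as long as a camera call.
- imaging.find_in(camera, thing): "location" ([row, column] in pixels, amid what is visible of it).
- imaging.regions_of(camera, thing): "mask" (420x560 bool, what is visible of it) and "location" ([row, column] in pixels, amid what is visible of it).
The state is a dict: "time": time; "q": joint angles; "joint_vel": joint speeds; "effort": joint torques, N m; "tool_pos": TCP position; "tool_rot": TCP orientation; "force": force on the tool from outside, world axes, zero at the start; "moment": the same for the moment, N m; "grip_width": finger opening in mm; "finger_force": force on a finger pad.
Only numpy, scipy, OpenCV 4.12 (cv2) and the standard library are available. Lean on these libraries where they do the work, as an engineer would, in place of code of your own. Each camera call takes 0.05 s, during which the arm holds its last target. There are 200 camera calls.

### The job

Get the earmould pots ready for cleaning: lower the carrier's socket onto the agitator's ball until its deck lies flat on the round drive plate, then press its latch lever fully down. Then take the pots that are there one at a time from the shortest to the tallest, press each one upright onto the middle of the mixer's sprung pad until the pad is fully down, keep it down for about half a second, and stand it in a free pocket of the carrier. Finish with every pot upright in a pocket and the carrier still latched on the ball, leaving the walnut case, the remote and the dome tin where they are.

Things in the scene. Friction and masses are not known exactly. Their poses are not given: they have to be found in the camera images.
- agitator: fixed white box 170 x 170 x 45 mm with a round aluminium drive plate (120 mm diameter, top 60 mm above the desk) and in its middle a steel ball stud. Origin: middle of its underside, on the desk; z up
- ball (a point): centre of the steel ball (26 mm diameter) on the agitator; it lies 28 mm above the drive plate's top, on a neck 14 mm thick
- carrier: loose grey plastic deck, 104 mm (its x) by 190 mm (its y), 6 mm thick, 0.55 kg, two square pockets at each y end (walls 16 mm above the underside) and a coupler housing in the middle. Origin: middle of its underside; z up. Starts flat on the desk. Any yaw will do on the ball; seated, its underside lies on the drive plate and its origin 28 mm below the ball's centre
- coupler (a point): on the axis of the carrier's aluminium coupler housing, 42 mm above the carrier's underside: the height to grip it, across its y faces. Housing 44 x 44 mm, top 52 mm above the underside. It holds the socket, open at the underside, 30 x 30 mm wide, 43 mm deep, centred on the carrier's origin. The raised latch lever on top reaches 90 mm above the underside
- latch (a joint): latch lever on top of the coupler housing, rad: 0 = raised (slants up by 0.7), 0.7 = fully down (level, upper face 60 mm above the carrier's underside); starts at 0 to 0.12. Stiff (about 4 N at 30 mm from its pin), stays where left. A straight push down over the carrier's middle or up to 10 mm to its -x side shuts it
- latch_pin (a point): middle of the lever's pin, along the carrier's y at x = +20, z = 57 mm in the carrier's frame. The lever is 16 mm wide, 6 mm thick, 45 mm long and points from the pin to the carrier's -x
- latch_tip (a point): free end of the latch lever, 45 mm from the pin
- pocket0 (a point): middle of the floor of a carrier pocket, at x = 25, y = 68 mm, z = 6 mm in the carrier's frame. The pocket is 46 x 45 mm wide, its walls rise 10 mm above this floor
- pocket1 (a point): middle of the floor of a carrier pocket, at x = -25, y = 68 mm, z = 6 mm in the carrier's frame. The pocket is 46 x 45 mm wide, its walls rise 10 mm above this floor
- pocket2 (a point): middle of the floor of a carrier pocket, at x = 25, y = -68 mm, z = 6 mm in the carrier's frame. The pocket is 46 x 45 mm wide, its walls rise 10 mm above this floor
- pocket3 (a point): middle of the floor of a carrier pocket, at x = -25, y = -68 mm, z = 6 mm in the carrier's frame. The pocket is 46 x 45 mm wide, its walls rise 10 mm above this floor
- pot_short: loose closed pot, upright cylinder 38 mm in diameter and 52 mm high with a flat grey lid, white body and a weighted steel foot, about 110 g; the shortest one of the three; it may be absent. Origin: middle of its underside; z towards its lid. In the carrier the pots of one end stand 50 mm apart along the carrier's x, so grip them there across the carrier's y
- pot_medium: loose closed pot, upright cylinder 38 mm in diameter and 66 mm high with a flat grey lid, white body and a weighted steel foot, about 110 g; the medium-height one of the three; it may be absent. Origin: middle of its underside; z towards its lid. In the carrier the pots of one end stand 50 mm apart along the carrier's x, so grip them there across the carrier's y
- pot_tall: loose closed pot, upright cylinder 38 mm in diameter and 80 mm high with a flat grey lid, white body and a weighted steel foot, about 110 g; the tallest one of the three; it may be absent. Origin: middle of its underside; z towards its lid. In the carrier the pots of one end stand 50 mm apart along the carrier's x, so grip them there across the carrier's y
- mixer: fixed grey box 110 x 110 x 55 mm with a sprung round pad on top. Origin: middle of its underside, on the desk. A pot pressed fully down has its underside 67 mm above this origin
- pad_top (a point): middle of the upper face of the mixer's black rubber pad (56 mm diameter), 75 mm above the desk when up
- pad (a joint): how far the pad is pressed down, m: 0 = up, 0.008 = fully down; sprung, 3 N at first and 7 N fully down; it springs back
- aid_case: walnut hearing-aid case 90 x 65 x 36 mm, to be left alone; origin under its middle
- remote: cream remote control 120 x 40 x 16 mm lying flat, to be left alone; origin under its middle
- dome_tin: violet round tin 64 mm across and 49 mm high with a domed top, to be left alone; origin under its middle

How it is judged (in metres and radians):
On the way, in this order (a step that is already met when the one before it is completed fails the run):
1. the carrier sits on the ball, deck flat on the drive plate, its latch still raised (horizontal distance between carrier and ball below 0.006 m and z of carrier in the frame of ball below -0.0255 m and angle between carrier's own z axis and vertical below 0.06 rad and value of joint latch below 0.4 rad), for 0.2 s.
2. the latch lever is pressed down with the carrier on the ball (horizontal distance between carrier and ball below 0.006 m and z of carrier in the frame of ball below -0.0255 m and angle between carrier's own z axis and vertical below 0.06 rad and value of joint latch above 0.6 rad), for 0.2 s.
3. the short pot, upright on the middle of the mixer's pad, presses it fully down (z of pot_short in the frame of mixer below 0.068 m and horizontal distance between pot_short and pad_top below 0.012 m and distance between pot_short and pad_top below 0.014 m and angle between pot_short's own z axis and vertical below 0.15 rad), for 0.3 s.
4. the medium pot, upright on the middle of the mixer's pad, presses it fully down (z of pot_medium in the frame of mixer below 0.068 m and horizontal distance between pot_medium and pad_top below 0.012 m and distance between pot_medium and pad_top below 0.014 m and angle between pot_medium's own z axis and vertical below 0.15 rad), for 0.3 s.
5. the tall pot, upright on the middle of the mixer's pad, presses it fully down (z of pot_tall in the frame of mixer below 0.068 m and horizontal distance between pot_tall and pad_top below 0.012 m and distance between pot_tall and pad_top below 0.014 m and angle between pot_tall's own z axis and vertical below 0.15 rad), for 0.3 s.
At the end, for the whole second after the job is handed in: The carrier's socket is on the ball (within 6 mm), its deck flat on the drive plate, the latch lever down (over 0.6 of 0.7 rad), and every pot that is present stands upright and still on the floor of a pocket (within 9 mm of its middle) (all of step 2 and ((horizontal distance between pot_short and pocket0 below 0.009 m and distance between pot_short and pocket0 below 0.01 m) or (horizontal distance between pot_short and pocket1 below 0.009 m and distance between pot_short and pocket1 below 0.01 m) or (horizontal distance between pot_short and pocket2 below 0.009 m and distance between pot_short and pocket2 below 0.01 m) or (horizontal distance between pot_short and pocket3 below 0.009 m and distance between pot_short and pocket3 below 0.01 m)) and angle between each of pot_short, pot_medium, pot_tall's own z axis and vertical below 0.12 rad and linear speed of each of pot_short, pot_medium, pot_tall below 0.02 m/s and ((horizontal distance between pot_medium and pocket0 below 0.009 m and distance between pot_medium and pocket0 below 0.01 m) or (horizontal distance between pot_medium and pocket1 below 0.009 m and distance between pot_medium and pocket1 below 0.01 m) or (horizontal distance between pot_medium and pocket2 below 0.009 m and distance between pot_medium and pocket2 below 0.01 m) or (horizontal distance between pot_medium and pocket3 below 0.009 m and distance between pot_medium and pocket3 below 0.01 m)) and ((horizontal distance between pot_tall and pocket0 below 0.009 m and distance between pot_tall and pocket0 below 0.01 m) or (horizontal distance between pot_tall and pocket1 below 0.009 m and distance between pot_tall and pocket1 below 0.01 m) or (horizontal distance between pot_tall and pocket2 below 0.009 m and distance between pot_tall and pocket2 below 0.01 m) or (horizontal distance between pot_tall and pocket3 below 0.009 m and distance between pot_tall and pocket3 below 0.01 m))); the robot touches nothing.
It fails at once if the aid case is moved by more than 5 cm (distance of aid_case from where it was at the start of the episode above 0.05 m).
It fails at once if the remote is moved by more than 5 cm (distance of remote from where it was at the start of the episode above 0.05 m).
It fails at once if the dome tin is moved by more than 5 cm (distance of dome_tin from where it was at the start of the episode above 0.05 m).
Of pot_short, pot_medium, pot_tall only 2 to 3 are there at a start; the rules pass over those that are not, and their reading is None.
At some moment in a run one of pot_short, pot_medium, pot_tall may be knocked a few centimetres aside while the robot is not near it.
It also fails if it takes over 210 s, if anything falls off the work surface, if the arm or the gripper's body presses on something with over 40 N, if the wrist force passes 120 N, or if a joint passes its speed limit or range.

## Working session

There is one attempt and no reset: what is moved stays moved. The work goes in short steps, Python scripts to look and compute and a tool call to move; the robot and the scene stay as the last step left them, time stands still between calls to the robot, and variables do not carry over. Pictures are saved under pics/ and viewed, at most 14 in all, crops included, and the job is handed in when it is done.

Besides the shell and the picture viewer there is one more tool, called after "Emit:" as name(argument=value, ...), one argument or row to a line, values as JSON. move_arm: Moves the arm, as the interface text tells. Its arguments: {"type":"object","properties":{"deltas":{"type":"array","items":{"type":"object","properties":{"xyz":{"type":"array","items":{"type":"number"}},"yaw":{"type":"number"}}}},"claw":{"type":"number"}},"required":["deltas"]}

```bash
ls; mkdir -p pics
cat > h.py <<'E'
import numpy as np, cv2
from workcell import status, imaging, arm
def snap(c,name=None):
    im=imaging.camera(c)
    if name: cv2.imwrite(f'pics/{name}.png',im[:,:,::-1])
    return im
def ray(c,rc):
    k=imaging.calibration(c);K=np.array(k['camera_matrix']);R=np.array(k['rotation']);p=np.array(k['xyz'])
    d=R@np.linalg.inv(K)@np.array([rc[1],rc[0],1.]);return p,d/np.linalg.norm(d)
def at_z(c,rc,z):
    p,d=ray(c,rc);return p+d*(z-p[2])/d[2]
def tri(obs):
    A=np.zeros((3,3));b=np.zeros(3);L=[ray(*o) for o in obs]
    for p,d in L:
        M=np.eye(3)-np.outer(d,d);A+=M;b+=M@p
    x=np.linalg.solve(A,b)
    return x,[round(float(np.linalg.norm((np.eye(3)-np.outer(d,d))@(x-p))),1) for p,d in L]
def proj(c,X):
    k=imaging.calibration(c);K=np.array(k['camera_matrix']);R=np.array(k['rotation']);p=np.array(k['xyz'])
    v=K@(R.T@(np.array(X,float)-p));return v[1]/v[2],v[0]/v[2]
E
python3 - <<'E'
from h import *
np.set_printoptions(precision=1,suppress=True)
a=snap('scene');b=snap('side')
cv2.imwrite('pics/a.png',a[:,:,::-1]);cv2.imwrite('pics/b.png',b[:,:,::-1])
for c in('scene','side'):
  k=imaging.calibration(c);print(c,np.array(k['xyz']),np.array(k['rotation']).tolist(),k['camera_matrix'][0][0])
for t in ['ball','carrier','coupler','latch_tip','latch_pin','pot_short','pot_medium','pot_tall','pad_top','aid_case','remote','dome_tin','pocket0','pocket1','pocket2','pocket3']:
  o=[imaging.find_in(c,t) for c in('scene','side')]
  print(t,[[ (np.round(x['location']).tolist(),round(x['confidence'],2)) for x in q[:2]] for q in o],end=' ')
  if all(o):
    x,e=tri([('scene',o[0][0]['location']),('side',o[1][0]['location'])]);print(x,e)
  else:print()
s=status.state();print(s['tool_pos'],s['tool_rot'],s['force'],s['time'])
E
```

```text
pics
scene [841.2 419.8 845.6] [[-0.9018264237098801, 0.34637399109189804, -0.2583295565623828], [0.4320385102063428, 0.7327723900424259, -0.5257255463549343], [0.007199110870889989, -0.5857215060816703, -0.8104804069908712]] 437.57118480347003
side [242.  694.2 917.6] [[-0.9108548432415627, -0.28084940064134245, 0.3024352305912571], [-0.41262009644074826, 0.6363172318222873, -0.6518013781047484], [-0.009386722357444206, -0.7184872960918797, -0.6954767392213517]] 474.80996779253957
ball [[([342.0, 401.0], 0.88)], [([344.0, 260.0], 0.57), ([235.0, 264.0], 0.45)]] [511.9 261.6  23.9] [0.9, 0.9]
carrier [[([254.0, 273.0], 0.81)], [([235.0, 266.0], 0.83), ([216.0, 347.0], 0.21)]] [645.5 -32.    3.5] [3.3, 3.3]
coupler [[([250.0, 277.0], 0.9), ([215.0, 356.0], 0.29)], [([236.0, 266.0], 0.94)]] [638.4 -24.2  16.6] [0.7, 0.7]
latch_tip [[([235.0, 271.0], 0.65), ([252.0, 271.0], 0.24)], [([216.0, 268.0], 0.54)]] [643.  -45.5  61.9] [4.1, 4.1]
latch_pin [[([252.0, 278.0], 0.55)], [([234.0, 266.0], 0.86), ([164.0, 272.0], 0.65)]] [637.5 -19.3  23.8] [2.8, 2.8]
pot_short [[([175.0, 313.0], 0.59
[... 705 characters left out ...]
41.0], 0.41)]] [778.6 148.9  30.5] [0.9, 0.9]
pocket0 [[([255.0, 273.0], 0.7), ([235.0, 272.0], 0.28)], [([238.0, 264.0], 0.98), ([158.0, 319.0], 0.22)]] [646.8 -28.5  -2.9] [0.1, 0.1]
pocket1 [[([255.0, 273.0], 0.7), ([235.0, 272.0], 0.28)], [([238.0, 264.0], 0.98), ([158.0, 319.0], 0.22)]] [646.8 -28.5  -2.9] [0.1, 0.1]
pocket2 [[([255.0, 273.0], 0.7), ([235.0, 272.0], 0.28)], [([238.0, 264.0], 0.98), ([158.0, 319.0], 0.22)]] [646.8 -28.5  -2.9] [0.1, 0.1]
pocket3 [[([255.0, 273.0], 0.7), ([235.0, 272.0], 0.28)], [([238.0, 264.0], 0.98), ([158.0, 319.0], 0.22)]] [646.8 -28.5  -2.9] [0.1, 0.1]
[ 212.9 -561.   191.8] [[ 0.9  0.4 -0. ]
 [ 0.4 -0.9  0. ]
 [ 0.  -0.  -1. ]] [ 0.1 -0.  -0.5] 1.7
```

View pics/a.png

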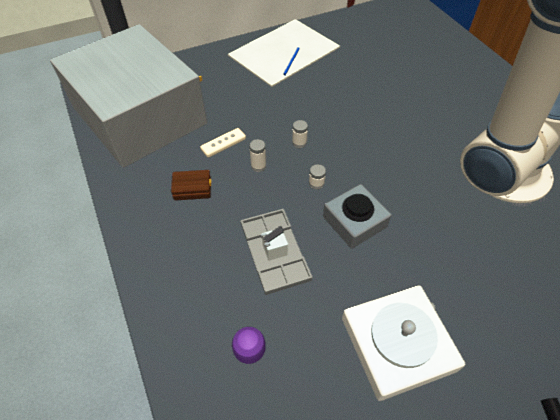

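View pics/b.png

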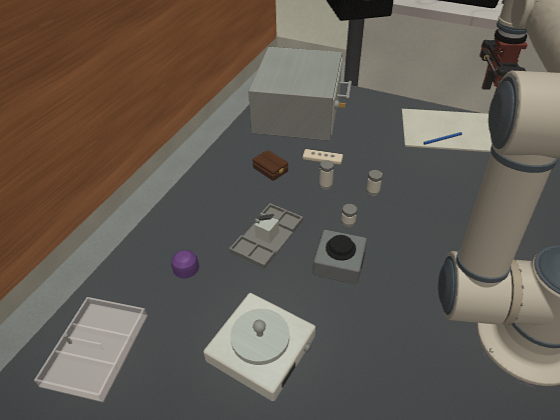

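The scene view shows the carrier at (250,277), the ball at (327,408), the mixer pad at (207,358), and the three pots at (175,317), (132,300) and (154,258). All three pots are present, and the side view agrees.

```bash
cat >> h.py <<'E'
np.set_printoptions(precision=2,suppress=True)
def yaw():
    R=np.array(status.state()['tool_rot']);return np.degrees(np.arctan2(R[1,0],R[0,0]))
def plan(x,y,z,yw=None):
    """shift in tool axes in shares; yaw in share (tool z down: +yaw turns world yaw negative)"""
    s=status.state();R=np.array(s['tool_rot']);d=R.T@(np.array([x,y,z])-s['tool_pos'])/200
    n=np.linalg.norm(d)/0.205
    out=f'shift {np.round(d,4)} rows {n:.1f}'
    if yw is not None:
        dy=(yw-yaw()+90)%180-90
        out+=f' | yawdelta world {dy:.2f} share {-dy/120:.4f} rows {abs(dy)/7.1:.1f}'
    print(out)
E
python3 - <<'E'
from h import *
print('ball',tri([('scene',(327,408)),('side',(326,259))]))
a=cv2.imread('pics/a.png');b=cv2.imread('pics/b.png')
c1=cv2.resize(a[195:305,220:330],None,fx=4,fy=4,interpolation=3);c2=cv2.resize(b[195:275,215:315],None,fx=4,fy=4,interpolation=3)
c2=cv2.copyMakeBorder(c2,0,440-320,0,0,0)[:, :360]
cv2.imwrite('pics/c.png',np.hstack([c1,c2]))
for p in [(212,263),(283,289)]:print(at_z('scene',p,10))
print(at_z('scene',(120,130),120),at_z('side',(95,330),150))
print(yaw());plan(600,-60,300)
E
```

```text
ball (array([511.29, 257.79,  90.11]), [0.5, 0.5])
[ 622.03 -136.77   10.  ]
[647.25  54.13  10.  ]
[ 828.39 -446.61  120.  ] [ 656.2  -514.27  150.  ]
20.78621541186749
shift [ 2.7  -1.65 -0.54] rows 15.7
```

View pics/c.png

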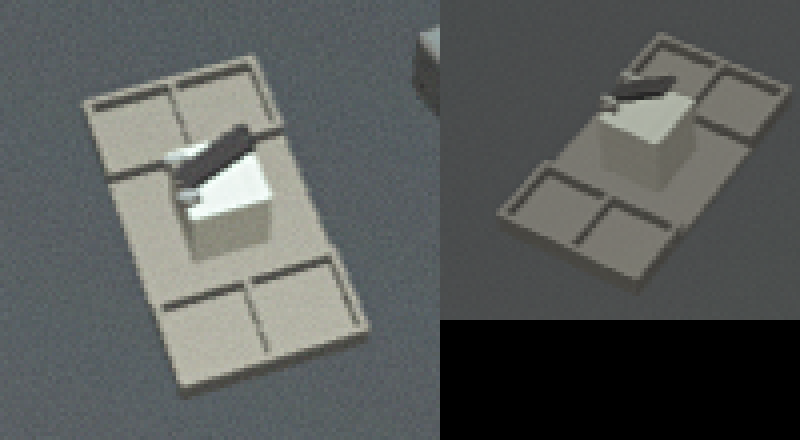

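The lever's pin is on the left in the scene view (world +x) and its free end points to world -x. The carrier's yaw is therefore about -7.5°.

Emit:
move_arm(
  deltas=[
    {"xyz":[0.169,-0.103,-0.034]},
    {"xyz":[0.169,-0.103,-0.034]},
    {"xyz":[0.169,-0.103,-0.034]},
    {"xyz":[0.169,-0.103,-0.034]},
    {"xyz":[0.169,-0.103,-0.034]},
    {"xyz":[0.169,-0.103,-0.034]},
    {"xyz":[0.169,-0.103,-0.034]},
    {"xyz":[0.169,-0.103,-0.034]},
  ],
  claw=1,
)

```text
invalid input at $.deltas[0]: expected keys xyz, yaw
```

Emit:
move_arm(
  deltas=[
    {"xyz":[0.169,-0.103,-0.034]},
    {"xyz":[0.169,-0.103,-0.034]},
    {"xyz":[0.169,-0.103,-0.034]},
    {"xyz":[0.169,-0.103,-0.034]},
    {"xyz":[0.169,-0.103,-0.034]},
    {"xyz":[0.169,-0.103,-0.034]},
    {"xyz":[0.169,-0.103,-0.034]},
    {"xyz":[0.169,-0.103,-0.034]},
  ],
)

```text
invalid input at $.deltas[0]: expected keys xyz, yaw
```

Emit:
move_arm(
  deltas=[
    {"yaw":0.059},
    {"yaw":0.059},
    {"yaw":0.059},
    {"yaw":0.059},
    {},
    {},
  ],
)

```text
invalid input at $.deltas[0]: expected keys xyz, yaw
```

Run:
```python
from h import *
sc=[(220,241.2),(209.2,283),(291.2,265.5),(277,311.7)]
sd=[(248,230),(203.2,270),(264.5,265),(217.5,302.5)]
for c,P in(('scene',sc),('side',sd)):
  X=np.array([at_z(c,p,16)[:2] for p in P]);print(c,X.tolist(),X.mean(0))
s=status.state();print(s['tool_pos'],yaw(),s['q'],s['time'])
k=imaging.calibration('wrist');print(k['xyz'],np.array(k['rotation']),k['camera_matrix'][0][0])
snap('wrist','d')
for t in['carrier','coupler','latch_tip','latch_pin']:print(t,[(x['location'],x['confidence']) for x in imaging.find_in('wrist',t)[:2]])
```

```text
scene [[678.059785747573, -133.53243002472107], [578.0195583516597, -120.13230371912186], [700.547154738165, 52.69810525059512], [599.3592307849807, 64.75819704013838]] [639.   -34.05]
side [[701.7726704105318, 49.73833563350104], [680.877172094076, -135.88735596942377], [598.5159548987018, 61.25879451502476], [577.9684435859238, -121.47325277131893]] [639.78 -36.59]
[ 212.92 -560.95  191.83] 20.78621541186749 [-72.46   5.22  70.51   0.   104.27  -3.25] 1.7
[ 275.69 -537.71  383.96] [[ 0.35 -0.91 -0.23]
 [-0.94 -0.34 -0.09]
 [-0.    0.24 -0.97]] 306.1065516665256
carrier []
coupler []
latch_tip []
latch_pin []
```

View pics/d.png

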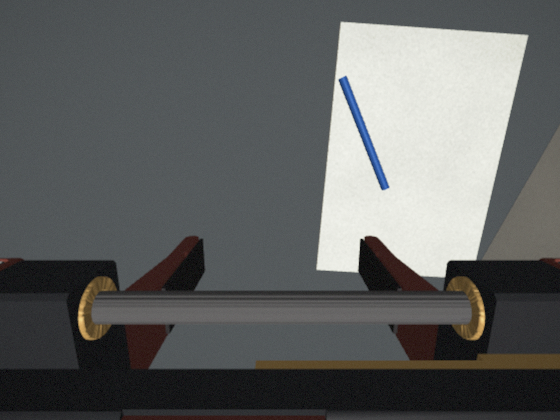

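Each row needs both keys. The wrist view shows only the paper and the fingers.

Emit:
move_arm(
  deltas=[
    {"xyz":[0.169,-0.103,-0.034],"yaw":0},
    {"xyz":[0.169,-0.103,-0.034],"yaw":0},
    {"xyz":[0.169,-0.103,-0.034],"yaw":0},
    {"xyz":[0.169,-0.103,-0.034],"yaw":0},
    {"xyz":[0.169,-0.103,-0.034],"yaw":0},
    {"xyz":[0.169,-0.103,-0.034],"yaw":0},
    {"xyz":[0.169,-0.103,-0.034],"yaw":0},
    {"xyz":[0.169,-0.103,-0.034],"yaw":0},
  ],
  claw=1,
)

```text
time: 2.62
tool_pos: [408.0, -309.2, 246.8]
tool_rot: [[0.935, 0.355, 0.001], [0.355, -0.935, -0.0], [0.0, 0.001, -1.0]]
force: [0.7, -0.8, 0.4]
grip_width: 87.7
finger_force: 0.0
```

Emit:
move_arm(
  deltas=[
    {"xyz":[0.169,-0.103,-0.034],"yaw":0},
    {"xyz":[0.169,-0.103,-0.034],"yaw":0},
    {"xyz":[0.169,-0.103,-0.034],"yaw":0},
    {"xyz":[0.169,-0.103,-0.034],"yaw":0},
    {"xyz":[0.169,-0.103,-0.034],"yaw":0},
    {"xyz":[0.169,-0.103,-0.034],"yaw":0},
    {"xyz":[0.169,-0.103,-0.034],"yaw":0},
    {"xyz":[0.169,-0.103,-0.034],"yaw":0},
  ],
)

```text
time: 3.28
tool_pos: [602.4, -59.0, 301.2]
tool_rot: [[0.935, 0.355, 0.001], [0.355, -0.935, -0.0], [0.0, 0.0, -1.0]]
force: [-0.0, -1.7, 0.0]
grip_width: 87.6
finger_force: 0.0
```

Emit:
move_arm(
  deltas=[
    {"xyz":[0,0,0],"yaw":0.058},
    {"xyz":[0,0,0],"yaw":0.058},
    {"xyz":[0,0,0],"yaw":0.058},
    {"xyz":[0,0,0],"yaw":0.058},
    {"xyz":[0,0,0],"yaw":0},
    {"xyz":[0,0,0],"yaw":0},
  ],
)

```text
time: 3.78
tool_pos: [601.6, -60.9, 300.6]
tool_rot: [[0.993, -0.119, -0.0], [-0.119, -0.993, 0.0], [-0.0, 0.0, -1.0]]
force: [-0.2, 0.2, -0.1]
grip_width: 87.8
finger_force: 0.0
```

Run:
```python
from h import *
s=status.state();print(s['tool_pos'],yaw(),s['q'],s['time'],s['force'])
snap('wrist','e')
for t in['carrier','coupler','latch_tip','latch_pin']:print(t,[(x['location'],x['confidence']) for x in imaging.find_in('wrist',t)[:2]])
print(proj('wrist',(639.4,-35,52)))
plan(639.4,-35,120,-7)
```

```text
[601.58 -60.87 300.62] -6.842384602585622 [ -9.     9.05  55.17  -0.   115.78  87.84] 3.7833 [-0.15  0.21 -0.06]
carrier [([184.0, 433.8], 0.71), ([150.8, 266.0], 0.68)]
coupler [([151.8, 262.0], 0.6)]
latch_tip [([155.3, 259.3], 0.71)]
latch_pin [([154.6, 265.1], 0.58), ([254.5, 441.8], 0.49)]
(np.float64(157.77943165339406), np.float64(259.63323802245316))
shift [ 0.17 -0.15  0.9 ] rows 4.5 | yawdelta world -0.03 share 0.0002 rows 0.0
```

View pics/e.png

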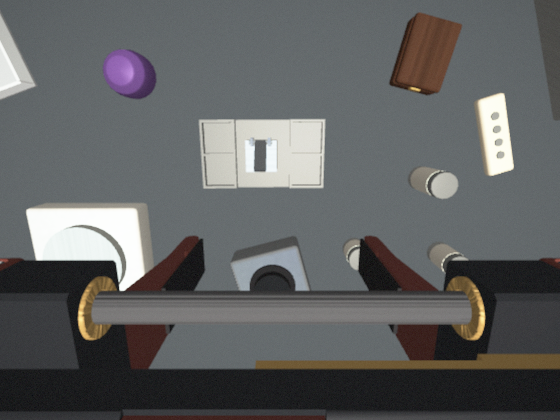

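The wrist view shows the carrier square to the image, its rim corners at (120,200), (119,324), (188,203) and (188,324), and the housing top at about (156,261).

Run:
```python
from h import *
X=np.array([at_z('wrist',p,z)[:2] for p,z in [((120,200),16),((119,324),16),((188,203),14),((188,324),14)]]);print(X.tolist(),X.mean(0))
h=at_z('wrist',(156,261.5),52);print(h)
print(imaging.calibration('wrist')['xyz'])
# all pixels housing: bright
a=cv2.imread('pics/e.png').min(2);m=np.zeros_like(a);m[130:180,240:285]=(a[130:180,240:285]>225)*255
ys,xs=np.nonzero(m);print(ys.min(),ys.max(),xs.min(),xs.max())
plan(639.4,-35,120,-7)
```

```text
[[703.1817773115276, 48.49405004163572], [681.9899948493209, -135.56021206300778], [601.066042519223, 63.49096536762028], [577.6847475953974, -126.607401681338]] [640.98 -37.55]
[641.55 -37.98  52.  ]
[668.06 -69.22 492.82]
140 171 245 276
shift [ 0.17 -0.15  0.9 ] rows 4.5 | yawdelta world -0.03 share 0.0002 rows 0.0
```

Emit:
move_arm(
  deltas=[
    {"xyz":[0.089,-0.0715,0.12],"yaw":0},
    {"xyz":[0.089,-0.0715,0.12],"yaw":0},
    {"xyz":[0,0,0.2],"yaw":0},
    {"xyz":[0,0,0.2],"yaw":0},
    {"xyz":[0,0,0.2],"yaw":0},
    {"xyz":[0,0,0.06],"yaw":0},
    {"xyz":[0,0,0],"yaw":0},
  ],
)

```text
time: 4.62
tool_pos: [637.9, -36.6, 115.5]
tool_rot: [[0.992, -0.122, -0.009], [-0.122, -0.993, 0.001], [-0.009, 0.0, -1.0]]
force: [-0.4, -0.1, -0.1]
grip_width: 87.9
finger_force: 0.0
```

Run:
```python
from h import *
s=status.state();print(s['tool_pos'],yaw(),s['force'])
snap('wrist','f');plan(640.3,-36.7,23,-7)
for x in range(0,1):
  print(proj('wrist',(640.3,-36.7,52)))
```

```text
[637.88 -36.65 115.51] -7.019211621028393 [-0.37 -0.14 -0.13]
shift [ 0.   -0.    0.48] rows 2.4 | yawdelta world 0.03 share -0.0003 rows 0.0
(np.float64(212.0268606677806), np.float64(280.6950809356049))
```

View pics/f.png

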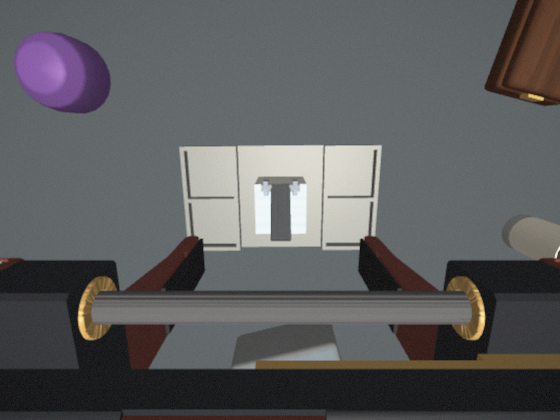

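The wrist view shows the housing top at rows 183-235 and columns 255-307, midway between the fingers.

Run:
```python
from h import *
s=status.state();print(s['tool_pos'],s['tool_rot'][0][2])
im=snap('wrist').astype(float)
g=im.min(2)
print('col262',[int(v) for v in g[135:255,262]]);print('row225',[int(v) for v in g[225,245:318]])
print('col x=210',[int(v) for v in g[140:152,210]])
for n,p in dict(t=(-22,0),b=(22,0)).items():
  pass
th=np.radians(-7);c,si=np.cos(th),np.sin(th)
for lx,ly,lz in[(22,15,52),(-22,15,52),(52,60,16),(-52,60,16),(0,22,52),(0,-22,52)]:
  print((lx,ly,lz),proj('wrist',(640.3+c*lx-si*ly,-36.7+si*lx+c*ly,lz)))
```

```text
[639.59 -36.87 119.74] -0.0029702294709753533
col262 [100, 102, 100, 99, 101, 105, 102, 106, 103, 101, 107, 103, 131, 182, 206, 205, 205, 205, 205, 205, 205, 204, 206, 206, 206, 205, 204, 207, 206, 204, 203, 203, 201, 204, 204, 202, 203, 203, 205, 202, 204, 203, 202, 164, 119, 119, 120, 119, 116, 115, 118, 146, 179, 193, 187, 188, 186, 199, 227, 239, 242, 243, 241, 239, 240, 241, 242, 242, 242, 242, 241, 240, 240, 240, 240, 241, 242, 241, 239, 240, 240, 238, 240, 241, 243, 242, 242, 241, 238, 239, 237, 237, 239, 241, 241, 241, 242, 241, 242, 229, 198, 185, 185, 186, 186, 183, 184, 185, 185, 185, 184, 183, 155, 114, 104, 101, 104, 100, 101, 103]
row225 [185, 186, 186, 187, 187, 188, 186, 187, 187, 189, 210, 229, 237, 237, 239, 237, 238, 237, 238, 237, 237, 237, 238, 237, 238, 204, 112, 96, 89, 91, 95, 94, 94, 93, 91, 93, 90, 93, 92, 91, 95, 97, 94, 92, 94, 184, 238, 237, 237, 238, 236, 238, 236, 238, 237, 237, 236, 237, 237, 237, 226, 194, 194, 194, 193, 194, 195, 193, 195, 197, 195, 192, 193]
col x=210 [102, 102, 102, 102, 101, 100, 99, 95, 131, 172, 189, 187]
(22, 15, 52) (np.float64(188.61248345898892), np.float64(263.42050582466055))
(-22, 15, 52) (np.float64(236.6802298308442), np.float64(264.16489355151356))
(52, 60, 16) (np.float64(151.4038942452916), np.float64(218.17112304358184))
(-52, 60, 16) (np.float64(252.92348825732154), np.float64(223.26296920657617))
(0, 22, 52) (np.float64(213.1275581435781), np.float64(255.9088207549868))
(0, -22, 52) (np.float64(213.0612714013157), np.float64(305.512421617249))
```

Emit:
move_arm(
  deltas=[
    {"xyz":[0.0135,0,0.164],"yaw":0},
    {"xyz":[0,0,0.16],"yaw":0},
    {"xyz":[0,0,0.1],"yaw":0},
    {"xyz":[0,0,0.06],"yaw":0},
    {"xyz":[0,0,0],"yaw":0},
    {"xyz":[0,0,0],"yaw":0},
  ],
)

```text
time: 5.22
tool_pos: [644.5, -37.4, 26.6]
tool_rot: [[0.992, -0.123, 0.003], [-0.123, -0.992, -0.0], [0.003, -0.0, -1.0]]
force: [0.4, -0.3, 1.3]
grip_width: 88.3
finger_force: 0.0
```

Emit:
move_arm(
  deltas=[
    {"xyz":[0,0,0],"yaw":0},
    {"xyz":[0,0,0],"yaw":0},
    {"xyz":[0,0,0],"yaw":0},
    {"xyz":[0,0,0],"yaw":0},
    {"xyz":[0,0,0],"yaw":0},
    {"xyz":[0,0,0],"yaw":0},
    {"xyz":[0,0,0],"yaw":0},
    {"xyz":[0,0,0],"yaw":0},
  ],
  claw=0,
)

```text
time: 5.88
tool_pos: [643.0, -37.2, 23.8]
tool_rot: [[0.992, -0.123, -0.0], [-0.123, -0.992, 0.0], [-0.0, -0.0, -1.0]]
force: [-1.3, -0.3, 0.0]
grip_width: 37.7
finger_force: 0.0
```

Run:
```python
from h import *
s=status.state();print(s['grip_width'],s['finger_force'],s['force'])
snap('wrist','g');snap('scene','g2')
a=cv2.imread('pics/g.png');b=cv2.imread('pics/g2.png')[170:330,180:340]
cv2.imwrite('pics/g3.png',np.hstack([cv2.resize(a,(480,360)),cv2.resize(b,(320,320)).copy() if 0 else cv2.resize(b,(320,360))]))
```

```text
37.73554432663297 0.0 [-1.28 -0.27  0.03]
```

View pics/g3.png

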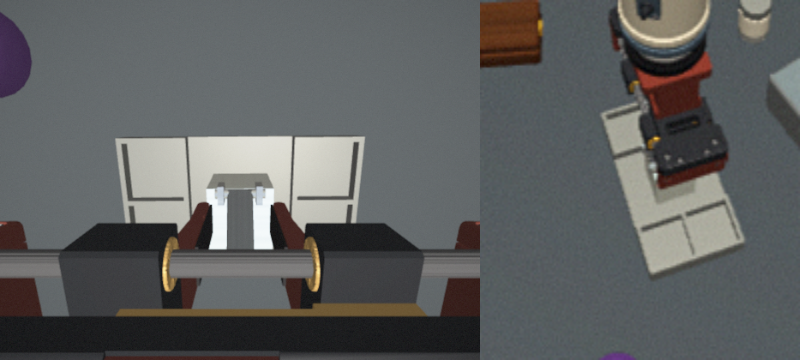

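The picture shows the fingers either side of the housing. I'll let the grip settle.

Emit:
move_arm(
  deltas=[
    {"xyz":[0,0,0],"yaw":0},
    {"xyz":[0,0,0],"yaw":0},
    {"xyz":[0,0,0],"yaw":0},
    {"xyz":[0,0,0],"yaw":0},
  ],
)

```text
time: 6.32
tool_pos: [643.1, -37.0, 23.8]
tool_rot: [[0.992, -0.123, -0.0], [-0.123, -0.992, 0.0], [-0.0, -0.0, -1.0]]
force: [0.2, 0.2, -0.4]
grip_width: 15.8
finger_force: 30.0
```

Run:
```python
from h import *
s=status.state();print(s['grip_width'],s['finger_force'],s['force'],s['tool_pos'],s['q'])
b=snap('side');a=snap('wrist');c=snap('scene')
r,q=map(int,proj('side',(642,-37,40)));print(r,q)
r2,q2=map(int,proj('scene',(642,-37,40)));print(r2,q2)
z=lambda im,r,q:cv2.resize(im[r-55:r+55,q-55:q+55],(400,400),interpolation=2)
cv2.imwrite('pics/i.png',np.hstack([z(b,r,q),z(c,r2,q2)])[:,:,::-1])
t=np.array(s['tool_pos'])
print('tcp in side crop',[(v-o)*400/110 for v,o in zip(proj('side',t),(r-55,q-55))],'scene',[(v-o)*400/110 for v,o in zip(proj('scene',t),(r2-55,q2-55))],'tcp wrist',proj('wrist',t))
```

```text
15.812739544859536 29.9931862950325 [ 0.21  0.22 -0.39] [643.08 -37.04  23.77] [-6.33 13.71 78.19  0.01 88.11 90.71]
225 266
241 272
tcp in side crop [np.float64(216.56695600958034), np.float64(201.1282653498812)] scene [np.float64(215.33914468752238), np.float64(202.03396174842425)] tcp wrist (np.float64(238.55490982762797), np.float64(280.948983562963))
```

View pics/i.png

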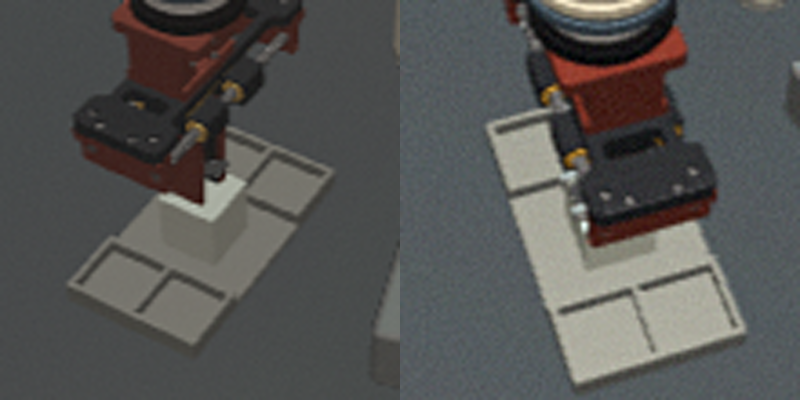

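Run:
```python
from h import *
a=snap('wrist');cv2.imwrite('pics/j.png',cv2.resize(a[150:350,180:380],(800,600) if 0 else (600,600),interpolation=2)[:,:,::-1])
```

```text
(no output)
```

View pics/j.png

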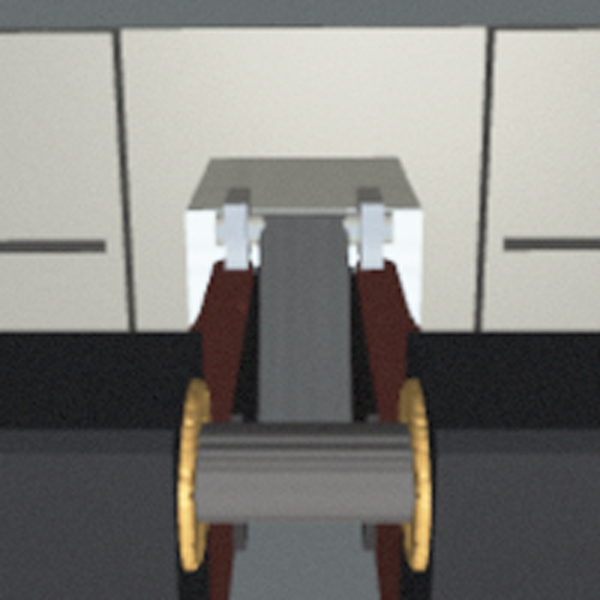

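The picture shows the fingers above the housing, holding the lever. The real fingertips are therefore about 30 mm short of the reported TCP. I'll open, go lower and watch the force.

Emit:
move_arm(
  deltas=[
    {"xyz":[0,0,0],"yaw":0},
    {"xyz":[0,0,0],"yaw":0},
    {"xyz":[0,0,0],"yaw":0},
    {"xyz":[0,0,0],"yaw":0},
    {"xyz":[0,0,0],"yaw":0},
    {"xyz":[0,0,0],"yaw":0},
    {"xyz":[0,0,0],"yaw":0},
    {"xyz":[0,0,0],"yaw":0},
  ],
  claw=1,
)

```text
time: 7.18
tool_pos: [643.1, -37.2, 23.8]
tool_rot: [[0.992, -0.123, 0.0], [-0.123, -0.992, -0.0], [0.0, 0.0, -1.0]]
force: [-0.4, -0.5, -0.4]
grip_width: 65.5
finger_force: 0.0
```

Emit:
move_arm(
  deltas=[
    {"xyz":[0,0,0],"yaw":0},
    {"xyz":[0,0,0.02],"yaw":0},
    {"xyz":[0,0,0.02],"yaw":0},
    {"xyz":[0,0,0.02],"yaw":0},
    {"xyz":[0,0,0.02],"yaw":0},
    {"xyz":[0,0,0],"yaw":0},
    {"xyz":[0,0,0],"yaw":0},
  ],
)

```text
time: 7.77
tool_pos: [642.7, -37.2, 7.1]
tool_rot: [[0.992, -0.123, -0.001], [-0.123, -0.992, 0.0], [-0.001, 0.0, -1.0]]
force: [0.2, -0.5, 0.8]
grip_width: 87.9
finger_force: 0.0
```

Run:
```python
from h import *
s=status.state();print(s['grip_width'],s['force'],s['tool_pos'],yaw())
a=snap('wrist')
for l,x,y,z in[('finger tips at tcp+30',10,44,30),('at tcp',10,44,0)]:
  R=np.array(s['tool_rot']);print(l,proj('wrist',np.array(s['tool_pos'])+R@np.array([x,y,-z])),proj('wrist',np.array(s['tool_pos'])+R@np.array([x,-y,-z])))
cv2.imwrite('pics/k.png',a[:,:,::-1])
```

```text
87.85512355618675 [ 0.16 -0.46  0.81] [642.7  -37.17   7.13] -7.050985829941653
finger tips at tcp+30 (np.float64(239.43223389230596), np.float64(359.444072813743)) (np.float64(239.54187261303534), np.float64(202.51890606438454))
at tcp (np.float64(224.1978869536876), np.float64(348.08001634238985)) (np.float64(224.29250388023894), np.float64(213.90213467017693))
```

View pics/k.png

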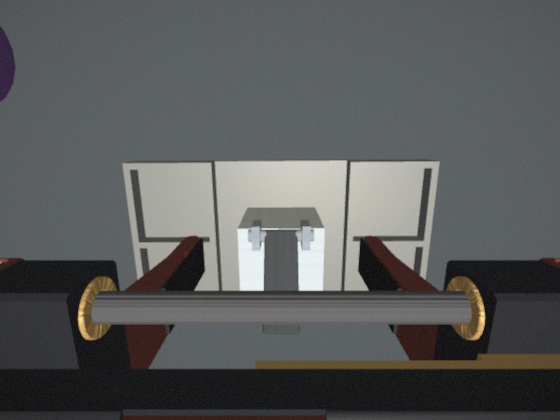

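The projection with tips at TCP+30 mm matches the fingertips at (238,203) and (238,360). Next I'll grip the housing with TCP z at about -7.

Emit:
move_arm(
  deltas=[
    {"xyz":[0,0,0.02],"yaw":0},
    {"xyz":[0,0,0.02],"yaw":0},
    {"xyz":[0,0,0.02],"yaw":0},
    {"xyz":[0,0,0.01],"yaw":0},
    {"xyz":[0,0,0],"yaw":0},
    {"xyz":[0,0,0],"yaw":0},
  ],
)

```text
time: 8.32
tool_pos: [642.9, -37.2, -6.5]
tool_rot: [[0.992, -0.123, -0.001], [-0.123, -0.992, 0.0], [-0.001, 0.0, -1.0]]
force: [0.1, 0.7, 0.5]
grip_width: 88.1
finger_force: 0.0
```

Emit:
move_arm(
  deltas=[
    {"xyz":[0,0,0],"yaw":0},
    {"xyz":[0,0,0],"yaw":0},
    {"xyz":[0,0,0],"yaw":0},
    {"xyz":[0,0,0],"yaw":0},
    {"xyz":[0,0,0],"yaw":0},
    {"xyz":[0,0,0],"yaw":0},
    {"xyz":[0,0,0],"yaw":0},
    {"xyz":[0,0,0],"yaw":0},
  ],
  claw=0,
)

```text
time: 8.98
tool_pos: [643.1, -37.2, -6.1]
tool_rot: [[0.992, -0.123, 0.0], [-0.123, -0.992, 0.0], [0.0, -0.0, -1.0]]
force: [-0.6, -0.2, 0.3]
grip_width: 43.8
finger_force: 30.0
```

Emit:
move_arm(
  deltas=[
    {"xyz":[0,0,0],"yaw":0},
    {"xyz":[0,0,0],"yaw":0},
  ],
)

```text
time: 9.15
tool_pos: [643.1, -37.2, -6.2]
tool_rot: [[0.992, -0.123, -0.0], [-0.123, -0.992, 0.0], [-0.0, -0.0, -1.0]]
force: [0.3, 0.1, -0.1]
grip_width: 44.2
finger_force: 30.0
```

Emit:
move_arm(
  deltas=[
    {"xyz":[0,0,-0.04],"yaw":0},
    {"xyz":[0,0,-0.09],"yaw":0},
    {"xyz":[0,0,-0.12],"yaw":0},
    {"xyz":[0,0,-0.15],"yaw":0},
    {"xyz":[0,0,-0.15],"yaw":0},
    {"xyz":[0,0,-0.12],"yaw":0},
    {"xyz":[0,0,-0.06],"yaw":0},
    {"xyz":[0,0,0],"yaw":0},
  ],
)

```text
time: 9.82
tool_pos: [644.3, -37.3, 143.3]
tool_rot: [[0.992, -0.123, 0.005], [-0.123, -0.992, -0.001], [0.005, -0.0, -1.0]]
force: [0.4, -0.7, -5.9]
grip_width: 43.7
finger_force: 30.0
```

Emit:
move_arm(
  deltas=[
    {"xyz":[-0.04,-0.043,0],"yaw":0},
    {"xyz":[-0.0865,-0.093,0],"yaw":0},
    {"xyz":[-0.0865,-0.093,0],"yaw":0},
    {"xyz":[-0.0865,-0.093,0],"yaw":0},
    {"xyz":[-0.0865,-0.093,0],"yaw":0},
    {"xyz":[-0.0865,-0.093,0],"yaw":0},
    {"xyz":[-0.0865,-0.093,0],"yaw":0},
    {"xyz":[-0.0865,-0.093,0],"yaw":0},
  ],
)

```text
time: 10.48
tool_pos: [529.2, 117.5, 136.2]
tool_rot: [[0.992, -0.123, -0.006], [-0.123, -0.992, -0.001], [-0.005, 0.001, -1.0]]
force: [0.7, 0.6, -5.7]
grip_width: 43.5
finger_force: 30.0
```

Emit:
move_arm(
  deltas=[
    {"xyz":[-0.0865,-0.093,0],"yaw":0},
    {"xyz":[-0.0865,-0.093,0],"yaw":0},
    {"xyz":[-0.0865,-0.093,0],"yaw":0},
    {"xyz":[-0.0865,-0.093,0],"yaw":0},
    {"xyz":[-0.0865,-0.093,0],"yaw":0},
    {"xyz":[-0.0865,-0.093,0],"yaw":0},
    {"xyz":[-0.0865,-0.093,0],"yaw":0},
    {"xyz":[-0.04,-0.043,0],"yaw":0},
  ],
)

```text
time: 11.15
tool_pos: [417.4, 271.7, 136.7]
tool_rot: [[0.993, -0.12, -0.005], [-0.12, -0.993, -0.001], [-0.005, 0.002, -1.0]]
force: [0.6, 0.3, -6.2]
grip_width: 43.8
finger_force: 30.0
```

Emit:
move_arm(
  deltas=[
    {"xyz":[0,0,0],"yaw":0},
    {"xyz":[0,0,0],"yaw":0},
    {"xyz":[0,0,0],"yaw":0},
    {"xyz":[0,0,0],"yaw":0},
    {"xyz":[0,0,0],"yaw":0},
    {"xyz":[0,0,0],"yaw":0},
  ],
)

```text
time: 11.65
tool_pos: [421.4, 269.3, 139.7]
tool_rot: [[0.992, -0.124, -0.0], [-0.124, -0.992, -0.0], [-0.0, 0.0, -1.0]]
force: [0.3, -0.7, -5.8]
grip_width: 43.5
finger_force: 30.0
```

Run:
```python
from h import *
s=status.state();print(s['grip_width'],s['force'],s['tool_pos'],yaw(),s['q'])
a=snap('wrist','l')
print(proj('wrist',(511.3,257.8,88)))
for t in ('ball','coupler','carrier','latch_tip'):print(t,[(x['location'],x['confidence']) for x in imaging.find_in('wrist',t)[:2]])
for p,c in(((327,408),'scene'),((326,259),'side')):print(at_z(c,p,88))
```

```text
43.523316455150244 [ 0.28 -0.73 -5.83] [421.41 269.3  139.71] -7.134385813062352 [ 28.69 -10.48  91.02  -0.01  99.48 125.82]
(np.float64(101.79495278852207), np.float64(281.4195540522223))
ball [([79.0, 283.9], 0.57)]
coupler [([214.1, 280.7], 0.71)]
carrier [([214.1, 281.0], 0.85)]
latch_tip [([285.8, 280.5], 0.94), ([215.3, 282.0], 0.47)]
[510.63 257.81  88.  ]
[511.86 256.15  88.  ]
```

View pics/l.png

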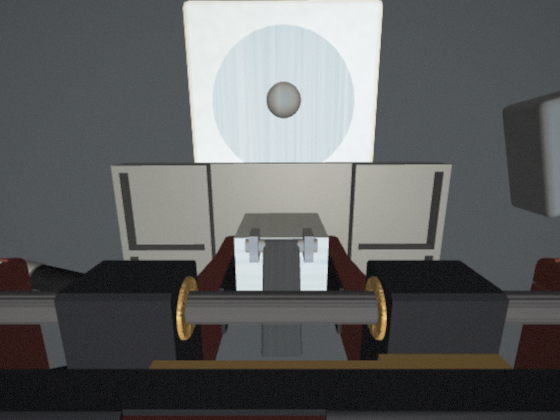

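The wrist view shows the ball at about (100,284) on the plate, ahead of the held carrier.

Run:
```python
from h import *
a=cv2.imread('pics/l.png');g=cv2.medianBlur(cv2.cvtColor(a,6)[60:140,240:330],3)
c=cv2.HoughCircles(cv2.resize(g,None,fx=4,fy=4,interpolation=2),cv2.HOUGH_GRADIENT,1,200,param1=80,param2=20,minRadius=50,maxRadius=90)
c=c[0,0]/4;rc=(c[1]+60,c[0]+240);print(rc,c[2])
b=at_z('wrist',rc,88);print('ball',b)
s=status.state();R=np.array(s['tool_rot']);t=np.array(s['tool_pos'])
gg=a.min(2).astype(int)
print('rim',[gg[155:170,q].tolist() for q in (170,400)]);print('row200 left',gg[200,110:128].tolist(),'right',gg[200,435:452].tolist());print('row 275 housing',gg[260,230:245].tolist(),gg[260,320:335].tolist())
# predicted for carrier origin at tool (0,0), underside at tcp z+6.2
for x,y,z in[(52,70,16),(22,0,52),(0,22,52),(0,-22,52),(0,95,16),(0,-95,16)]:print((x,y,z),proj('wrist',t+R@np.array([x,-y,-6.2-z])))
print(R.T@(b-t)/200)
```

```text
(np.float32(99.875), np.float32(282.375)) 18.5
ball [512.33 257.4   88.  ]
rim [[80, 85, 84, 81, 82, 84, 85, 76, 70, 61, 112, 146, 147, 145, 148], [87, 81, 84, 82, 84, 81, 74, 66, 63, 102, 147, 158, 155, 157, 154]]
row200 left [82, 87, 81, 82, 86, 118, 135, 139, 141, 139, 139, 143, 114, 58, 54, 56, 58, 52] right [50, 53, 54, 51, 72, 121, 146, 144, 146, 145, 146, 138, 112, 81, 81, 82, 85]
row 275 housing [28, 14, 22, 23, 64, 158, 209, 213, 210, 210, 210, 210, 208, 208, 210] [207, 206, 206, 208, 209, 208, 207, 169, 69, 19, 17, 14, 21, 27, 22]
(52, 70, 16) (np.float64(162.45010284884012), np.float64(153.75448158055332))
(22, 0, 52) (np.float64(235.10119484786213), np.float64(280.9343290088884))
(0, 22, 52) (np.float64(278.90772487883993), np.float64(234.92383049719004))
(0, -22, 52) (np.float64(278.848812381904), np.float64(327.0181051369747))
(0, 95, 16) (np.float64(251.08398753297715), np.float64(120.47759024332191))
(0, -95, 16) (np.float64(250.87517712031175), np.float64(441.51304159824775))
[0.46 0.01 0.26]
```

Emit:
move_arm(
  deltas=[
    {"xyz":[0.04,0,0],"yaw":0},
    {"xyz":[0.1,0.001,0],"yaw":0},
    {"xyz":[0.12,0.001,0],"yaw":0},
    {"xyz":[0.11,0.001,0.03],"yaw":0},
    {"xyz":[0.06,0,0.06],"yaw":0},
    {"xyz":[0.031,0,0.06],"yaw":0},
    {"xyz":[0,0,0.04],"yaw":0},
    {"xyz":[0,0,0],"yaw":0},
  ],
)

```text
time: 12.57
tool_pos: [510.8, 257.5, 98.4]
tool_rot: [[0.992, -0.123, -0.005], [-0.123, -0.992, -0.002], [-0.005, 0.003, -1.0]]
force: [-1.0, -0.1, -6.2]
grip_width: 43.5
finger_force: 30.0
```

Emit:
move_arm(
  deltas=[
    {"xyz":[0,0,0],"yaw":0},
    {"xyz":[0,0,0],"yaw":0},
    {"xyz":[0,0,0],"yaw":0},
    {"xyz":[0,0,0],"yaw":0},
    {"xyz":[0,0,0],"yaw":0},
  ],
)

```text
time: 12.98
tool_pos: [512.4, 258.4, 102.8]
tool_rot: [[0.992, -0.122, 0.001], [-0.122, -0.992, 0.001], [0.001, -0.001, -1.0]]
force: [-0.6, -0.1, -4.9]
grip_width: 43.8
finger_force: 30.0
```

Run:
```python
from h import *
s=status.state();print(s['force'],s['tool_pos'],yaw());plan(512.8,257.3,98)
```

```text
[-0.57 -0.12 -4.91] [512.42 258.37 102.77] -7.031430035898736
shift [0.   0.01 0.02] rows 0.1
```

Emit:
move_arm(
  deltas=[
    {"xyz":[0.002,0.005,0.01],"yaw":0},
    {"xyz":[0,0,0.02],"yaw":0},
    {"xyz":[0,0,0.02],"yaw":0},
    {"xyz":[0,0,0.02],"yaw":0},
    {"xyz":[0,0,0.015],"yaw":0},
    {"xyz":[0,0,0.015],"yaw":0},
    {"xyz":[0,0,0],"yaw":0},
    {"xyz":[0,0,0],"yaw":0},
  ],
)

```text
time: 13.65
tool_pos: [512.5, 257.0, 81.5]
tool_rot: [[0.992, -0.123, -0.001], [-0.123, -0.992, -0.0], [-0.001, 0.0, -1.0]]
force: [-0.2, 0.2, -6.5]
grip_width: 43.6
finger_force: 30.0
```

Emit:
move_arm(
  deltas=[
    {"xyz":[0,0,0.02],"yaw":0},
    {"xyz":[0,0,0.02],"yaw":0},
    {"xyz":[0,0,0.02],"yaw":0},
    {"xyz":[0,0,0.02],"yaw":0},
    {"xyz":[0,0,0.02],"yaw":0},
    {"xyz":[0,0,0.015],"yaw":0},
    {"xyz":[0,0,0],"yaw":0},
    {"xyz":[0,0,0],"yaw":0},
  ],
)

```text
time: 14.32
tool_pos: [512.5, 257.0, 58.5]
tool_rot: [[0.992, -0.123, -0.001], [-0.123, -0.992, -0.0], [-0.0, 0.0, -1.0]]
force: [-0.7, -0.4, -5.9]
grip_width: 43.7
finger_force: 30.0
```

Emit:
move_arm(
  deltas=[
    {"xyz":[0,0,0.007],"yaw":0},
    {"xyz":[0,0,0.005],"yaw":0},
    {"xyz":[0,0,0],"yaw":0},
    {"xyz":[0,0,0],"yaw":0},
    {"xyz":[0,0,0],"yaw":0},
  ],
)

```text
time: 14.73
tool_pos: [512.7, 257.1, 56.6]
tool_rot: [[0.992, -0.123, 0.0], [-0.123, -0.992, 0.0], [0.0, -0.0, -1.0]]
force: [-0.5, -0.7, -5.4]
grip_width: 43.9
finger_force: 30.0
```

Still hanging at about 2.8 mm above the plate. I'll continue in small steps.

Emit:
move_arm(
  deltas=[
    {"xyz":[0,0,0.007],"yaw":0},
    {"xyz":[0,0,0],"yaw":0},
    {"xyz":[0,0,0.007],"yaw":0},
    {"xyz":[0,0,0],"yaw":0},
    {"xyz":[0,0,0],"yaw":0},
    {"xyz":[0,0,0],"yaw":0},
  ],
)

```text
time: 15.23
tool_pos: [512.9, 257.1, 53.9]
tool_rot: [[0.992, -0.123, 0.001], [-0.123, -0.992, 0.0], [0.001, -0.0, -1.0]]
force: [1.5, -0.1, -4.5]
grip_width: 44.0
finger_force: 30.0
```

Emit:
move_arm(
  deltas=[
    {"xyz":[0,0,0.005],"yaw":0},
    {"xyz":[0,0,0],"yaw":0},
    {"xyz":[0,0,0.003],"yaw":0},
    {"xyz":[0,0,0],"yaw":0},
    {"xyz":[0,0,0],"yaw":0},
  ],
)

```text
time: 15.65
tool_pos: [512.9, 257.1, 53.9]
tool_rot: [[0.992, -0.123, 0.001], [-0.123, -0.992, 0.0], [0.001, -0.001, -1.0]]
force: [-3.6, -3.0, 5.8]
grip_width: 43.9
finger_force: 30.0
```

The carrier is seated, with the plate now carrying the load. I'll release it, rise and close the fingers.

Emit:
move_arm(
  deltas=[
    {"xyz":[0,0,0],"yaw":0},
    {"xyz":[0,0,0],"yaw":0},
    {"xyz":[0,0,0],"yaw":0},
    {"xyz":[0,0,0],"yaw":0},
    {"xyz":[0,0,0],"yaw":0},
    {"xyz":[0,0,0],"yaw":0},
    {"xyz":[0,0,0],"yaw":0},
    {"xyz":[0,0,0],"yaw":0},
  ],
  claw=1,
)

```text
time: 16.32
tool_pos: [512.6, 257.0, 52.0]
tool_rot: [[0.992, -0.123, -0.0], [-0.123, -0.992, -0.0], [-0.0, 0.0, -1.0]]
force: [-0.1, -0.4, -0.2]
grip_width: 87.3
finger_force: 0.0
```

Emit:
move_arm(
  deltas=[
    {"xyz":[0,0,0],"yaw":0},
    {"xyz":[0,0,-0.05],"yaw":0},
    {"xyz":[0,0,-0.1],"yaw":0},
    {"xyz":[0,0,-0.1],"yaw":0},
    {"xyz":[0,0,-0.1],"yaw":0},
    {"xyz":[0,0,-0.09],"yaw":0},
    {"xyz":[-0.025,0,0],"yaw":0},
    {"xyz":[0,0,0],"yaw":0},
  ],
)

```text
time: 16.98
tool_pos: [507.8, 258.1, 141.7]
tool_rot: [[0.992, -0.123, 0.003], [-0.123, -0.992, 0.001], [0.002, -0.002, -1.0]]
force: [0.1, 0.6, 0.3]
grip_width: 87.8
finger_force: 0.0
```

Emit:
move_arm(
  deltas=[
    {"xyz":[0,0,0],"yaw":0},
    {"xyz":[0,0,0],"yaw":0},
    {"xyz":[0,0,0],"yaw":0},
    {"xyz":[0,0,0],"yaw":0},
    {"xyz":[0,0,0],"yaw":0},
    {"xyz":[0,0,0],"yaw":0},
    {"xyz":[0,0,0],"yaw":0},
    {"xyz":[0,0,0],"yaw":0},
  ],
  claw=0,
)

```text
time: 17.65
tool_pos: [507.7, 257.7, 140.0]
tool_rot: [[0.992, -0.123, -0.0], [-0.123, -0.992, -0.0], [-0.0, 0.0, -1.0]]
force: [-0.8, -0.4, 0.1]
grip_width: 38.2
finger_force: 0.0
```

Run:
```python
from h import *
s=status.state();print(s['force'],s['tool_pos'],yaw(),s['grip_width'])
a=snap('scene');b=snap('side')
r,q=map(int,proj('scene',(512,257,80)));r2,q2=map(int,proj('side',(512,257,80)))
z=lambda im,r,q:cv2.resize(im[r-60:r+60,q-60:q+60],(400,400),interpolation=2)
cv2.imwrite('pics/m.png',np.hstack([z(a,r,q),z(b,r2,q2)])[:,:,::-1])
```

```text
[-0.79 -0.39  0.07] [507.69 257.66 140.  ] -7.052616165649697 38.22627899375478
```

View pics/m.png

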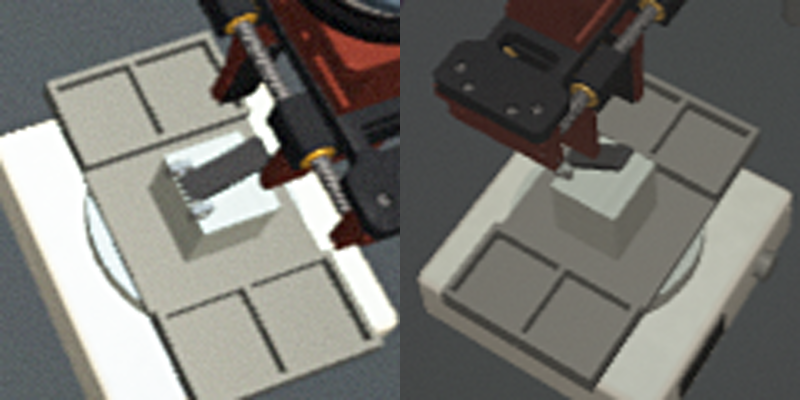

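The carrier sits flat on the drive plate with its lever raised. I'll finish closing the fingers and press the lever.

Emit:
move_arm(
  deltas=[
    {"xyz":[0,0,0],"yaw":0},
    {"xyz":[0,0,0],"yaw":0},
    {"xyz":[0,0,0],"yaw":0},
    {"xyz":[0,0,0],"yaw":0},
    {"xyz":[0,0,0],"yaw":0},
    {"xyz":[0,0,0],"yaw":0},
    {"xyz":[0,0,0],"yaw":0},
  ],
  claw=0,
)

```text
time: 18.33
tool_pos: [507.7, 257.6, 140.1]
tool_rot: [[0.992, -0.123, 0.0], [-0.123, -0.992, -0.0], [0.0, 0.0, -1.0]]
force: [-0.3, -0.0, 0.8]
grip_width: -0.1
finger_force: 0.0
```

Emit:
move_arm(
  deltas=[
    {"xyz":[0,0,0.06],"yaw":0},
    {"xyz":[0,0,0.05],"yaw":0},
    {"xyz":[0,0,0.04],"yaw":0},
    {"xyz":[0,0,0.04],"yaw":0},
    {"xyz":[0,0,0.02],"yaw":0},
    {"xyz":[0,0,0.02],"yaw":0},
    {"xyz":[0,0,0],"yaw":0},
    {"xyz":[0,0,0],"yaw":0},
  ],
)

```text
time: 19.0
tool_pos: [507.7, 257.5, 93.5]
tool_rot: [[0.992, -0.123, -0.0], [-0.123, -0.992, -0.0], [-0.0, 0.0, -1.0]]
force: [0.4, 0.4, 0.5]
grip_width: 0.3
finger_force: 0.0
```

Emit:
move_arm(
  deltas=[
    {"xyz":[0,0,0.01],"yaw":0},
    {"xyz":[0,0,0],"yaw":0},
    {"xyz":[0,0,0],"yaw":0},
    {"xyz":[0,0,0],"yaw":0},
  ],
)

```text
time: 19.33
tool_pos: [507.9, 257.6, 92.1]
tool_rot: [[0.992, -0.123, 0.0], [-0.123, -0.992, 0.0], [0.0, -0.0, -1.0]]
force: [-0.2, -0.4, 1.0]
grip_width: 0.5
finger_force: 0.6
```

Emit:
move_arm(
  deltas=[
    {"xyz":[0,0,0.008],"yaw":0},
    {"xyz":[0,0,0],"yaw":0},
    {"xyz":[0,0,0.008],"yaw":0},
    {"xyz":[0,0,0],"yaw":0},
    {"xyz":[0,0,0],"yaw":0},
  ],
)

```text
time: 19.75
tool_pos: [507.6, 257.7, 89.5]
tool_rot: [[0.992, -0.123, 0.0], [-0.123, -0.992, 0.0], [0.0, -0.0, -1.0]]
force: [-3.2, -0.1, 5.7]
grip_width: 0.6
finger_force: 2.8
```

Emit:
move_arm(
  deltas=[
    {"xyz":[0,0,0.008],"yaw":0},
    {"xyz":[0,0,0],"yaw":0},
    {"xyz":[0,0,0.008],"yaw":0},
    {"xyz":[0,0,0],"yaw":0},
    {"xyz":[0,0,0],"yaw":0},
  ],
)

```text
time: 20.17
tool_pos: [507.7, 257.8, 89.2]
tool_rot: [[0.992, -0.123, 0.002], [-0.123, -0.992, 0.001], [0.002, -0.001, -1.0]]
force: [-7.3, -3.2, 17.1]
grip_width: 0.7
finger_force: 8.5
```

The lever is at its hard stop, 17 N at level height. I'll rise, open and travel to the pots.

Emit:
move_arm(
  deltas=[
    {"xyz":[0,0,-0.1],"yaw":0},
    {"xyz":[0,0,-0.2],"yaw":0},
    {"xyz":[0,0,-0.2],"yaw":0},
    {"xyz":[0,0,-0.2],"yaw":0},
    {"xyz":[-0.025,0.168,-0.02],"yaw":0},
    {"xyz":[-0.025,0.168,-0.02],"yaw":0},
    {"xyz":[-0.025,0.168,-0.02],"yaw":0},
    {"xyz":[-0.025,0.168,-0.02],"yaw":0},
  ],
  claw=1,
)

```text
time: 20.83
tool_pos: [470.9, 125.6, 241.3]
tool_rot: [[0.993, -0.122, -0.0], [-0.122, -0.993, -0.0], [-0.0, 0.0, -1.0]]
force: [-0.4, -0.4, -0.3]
grip_width: 50.2
finger_force: 0.0
```

Emit:
move_arm(
  deltas=[
    {"xyz":[-0.025,0.168,0],"yaw":0},
    {"xyz":[-0.025,0.168,0],"yaw":0},
    {"xyz":[-0.025,0.168,0],"yaw":0},
    {"xyz":[-0.025,0.168,0],"yaw":0},
    {"xyz":[-0.025,0.168,0],"yaw":0},
    {"xyz":[-0.025,0.168,0],"yaw":0},
    {"xyz":[-0.025,0.168,0],"yaw":0},
    {"xyz":[-0.025,0.168,0],"yaw":0},
  ],
)

```text
time: 21.5
tool_pos: [397.9, -136.7, 241.2]
tool_rot: [[0.992, -0.123, 0.0], [-0.123, -0.992, -0.0], [0.0, 0.0, -1.0]]
force: [0.2, -0.3, 0.3]
grip_width: 87.7
finger_force: 0.0
```

Emit:
move_arm(
  deltas=[
    {"xyz":[-0.024,0.164,0],"yaw":0},
    {"xyz":[0,0,0],"yaw":0},
    {"xyz":[0,0,0],"yaw":0},
    {"xyz":[0,0,0],"yaw":0},
    {"xyz":[0,0,0],"yaw":0},
    {"xyz":[0,0,0],"yaw":0},
  ],
)

```text
time: 22.0
tool_pos: [390.3, -166.0, 241.6]
tool_rot: [[0.993, -0.121, 0.0], [-0.121, -0.993, 0.0], [0.0, -0.0, -1.0]]
force: [0.4, -0.2, 0.1]
grip_width: 87.8
finger_force: 0.0
```

Run:
```python
from h import *
s=status.state();print(s['force'],s['tool_pos'],yaw(),s['q'])
snap('wrist','n');snap('scene');snap('side')
H=dict(pot_short=52,pot_medium=66,pot_tall=80,pad_top=75)
for t,h in H.items():
  for c in('wrist','scene','side'):
    o=imaging.regions_of(c,t)
    for x in o[:2]:
      rc=x['location'];print(t,c,np.round(rc,1),round(x['confidence'],2),int(x['mask'].sum()),at_z(c,rc,h/2 if t!='pad_top' else 75)[:2])
for t in('latch_tip','latch_pin'):
  for c in('scene','side'):
    o=imaging.find_in(c,t);print(t,c,[(at_z(c,x['location'],117)[:2],round(x['confidence'],2)) for x in o[:1]])
```

```text
[ 0.4  -0.2   0.09] [ 390.26 -166.03  241.61] -6.932202469245787 [-27.66 -20.77  89.1    0.01 111.66  69.28]
pot_short wrist [127.6 278.1] 0.88 792 [ 465.21 -171.9 ]
pot_short wrist [173.6   2.8] 0.58 35 [451.26 199.58]
pot_short scene [178.  313.9] 0.55 372 [ 472.52 -166.21]
pot_short scene [185.2 191.4] 0.34 1153 [ 749.53 -271.96]
pot_short side [215.5 347.5] 0.6 321 [ 468.8  -167.08]
pot_medium wrist [132.1 392.1] 0.6 1266 [ 441.67 -315.15]
pot_medium scene [136.3 298.7] 0.69 352 [ 445.23 -303.35]
pot_medium side [180.9 375.6] 0.53 345 [ 439.93 -321.92]
pot_medium side [244.7 342.5] 0.27 394 [444.95 -59.78]
pot_tall wrist [133.2 394.2] 0.67 1255 [ 440.09 -315.5 ]
pot_tall wrist [ 18.6 360.4] 0.58 1571 [ 572.54 -281.4 ]
pot_tall scene [156.  260.7] 0.96 415 [ 565.33 -275.87]
pot_tall side [175.3 326.1] 0.54 323 [ 573.48 -280.69]
pad_top wrist [134.7 392.2] 0.38 1283 [ 440.09 -300.82]
pad_top scene [205.1 360.9] 0.68 484 [437.53 -18.75]
pad_top side [245.  340.6] 0.63 412 [439.06 -21.3 ]
latch_tip scene [(array([514.07, 258.06]), 0.61)]
latch_tip side [(array([511.86, 254.57]), 0.72)]
latch_pin scene [(array([530.86, 278.91]), 0.86)]
latch_pin side [(array([494.5 , 287.95]), 0.71)]
```

View pics/n.png

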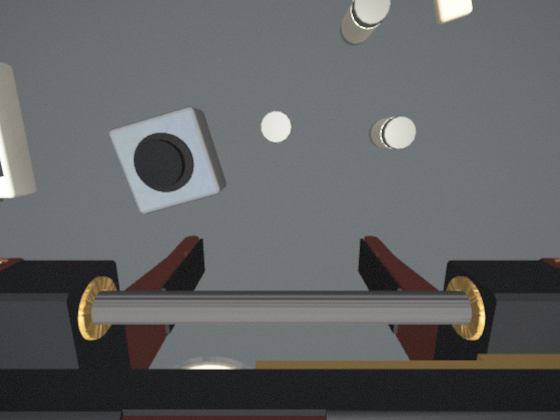

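The wrist view shows the short pot's lid at (127,276), the medium lid at (132,400), the tall lid at (9,370) and the mixer pad at about (162,162).

Run:
```python
from h import *
a=cv2.imread('pics/n.png');g=cv2.cvtColor(a,6).astype(int)
m=(g[100:155,250:305]>200).astype(np.uint8)
n,l,st,ce=cv2.connectedComponentsWithStats(m);i=1+st[1:,4].argmax();rc=(ce[i][1]+100,ce[i][0]+250);print('short',st[i],rc,at_z('wrist',rc,52))
print('pad row162',g[162,125:200].tolist());print('col160',g[125:200,160].tolist())
m=(g[100:155,365:420]>150).astype(np.uint8)
n,l,st,ce=cv2.connectedComponentsWithStats(m);i=1+st[1:,4].argmax();print('med',st[i],ce[i])
print('med pred',proj('wrist',(441.5,-312,66)),'pad pred r',proj('wrist',(438,-20,75)),proj('wrist',(438,8,75)),proj('wrist',(438,-48,75)),proj('wrist',(438,-48,55)),proj('wrist',(410,-20,75)),proj('wrist',(466,-20,75)))
```

```text
short [ 12  12  29  30 688] (np.float64(126.36191860465117), np.float64(275.7107558139535)) [ 466.12 -170.2    52.  ]
pad row162 [179, 178, 178, 180, 179, 179, 179, 178, 147, 70, 48, 49, 48, 50, 48, 50, 48, 53, 49, 51, 52, 53, 51, 51, 48, 50, 54, 52, 47, 45, 50, 51, 49, 49, 50, 46, 48, 51, 52, 52, 47, 50, 52, 48, 49, 54, 49, 50, 53, 47, 53, 49, 56, 50, 51, 51, 39, 29, 18, 37, 55, 59, 57, 57, 57, 62, 63, 49, 111, 166, 176, 174, 177, 179, 176]
col160 [176, 178, 176, 177, 179, 179, 179, 139, 72, 55, 57, 59, 54, 53, 42, 38, 48, 51, 50, 46, 52, 53, 51, 51, 53, 51, 54, 52, 50, 52, 49, 52, 48, 49, 49, 51, 48, 46, 50, 51, 49, 54, 50, 53, 52, 46, 47, 51, 51, 49, 51, 47, 46, 47, 50, 49, 46, 48, 52, 49, 48, 51, 53, 56, 54, 52, 127, 174, 182, 178, 178, 179, 178, 179, 179]
med [ 14  16  37  33 886] [33.23 32.17]
med pred (np.float64(132.22584118890128), np.float64(399.07872763493276)) pad pred r (np.float64(167.18975395340343), np.float64(150.73938087237792)) (np.float64(170.16270337297672), np.float64(127.28067078722502)) (np.float64(164.20276889897144), np.float64(174.30884221580754)) (np.float64(162.64854302079343), np.float64(179.82076492406517)) (np.float64(190.6781225459484), np.float64(156.0749106082872)) (np.float64(142.793489058082), np.float64(145.19761681663923))
```

Emit:
move_arm(
  deltas=[
    {"xyz":[0.095,-0.006,0.15],"yaw":0},
    {"xyz":[0.095,-0.006,0.17],"yaw":0},
    {"xyz":[0.095,-0.006,0.17],"yaw":0},
    {"xyz":[0.094,-0.007,0.17],"yaw":0},
    {"xyz":[0,0,0.12],"yaw":0},
    {"xyz":[0,0,0],"yaw":0},
    {"xyz":[0,0,0],"yaw":0},
    {"xyz":[0,0,0],"yaw":0},
  ],
)

```text
time: 23.62
tool_pos: [466.2, -171.8, 87.8]
tool_rot: [[0.992, -0.123, 0.002], [-0.123, -0.992, -0.001], [0.002, 0.001, -1.0]]
force: [0.2, -0.2, 1.2]
grip_width: 87.5
finger_force: 0.0
```

Run:
```python
from h import *
s=status.state();print(s['force'],s['tool_pos'],yaw())
k=[imaging.calibration('wrist')]
g=cv2.cvtColor(snap('wrist'),cv2.COLOR_RGB2GRAY)
r,q=proj('wrist',(466.1,-170.2,52));print('pred',r,q)
r,q=int(r),int(q);m=(g[r-40:r+40,q-40:q+40]>200).astype(np.uint8)
n,l,st,ce=cv2.connectedComponentsWithStats(m);i=1+st[1:,4].argmax();rc=(ce[i][1]+r-40,ce[i][0]+q-40);e=at_z('wrist',rc,52);print(st[i],rc,e)
plan(e[0],e[1],-10)
# pad from earlier pose: recompute with offset
t=np.array([390.26,-166.03,241.61])
d=t-np.array(s['tool_pos'])
kk=imaging.calibration('wrist');R=np.array(kk['rotation']);p=np.array(kk['xyz'])+d
v=R@np.linalg.inv(np.array(kk['camera_matrix']))@np.array([157.5,166,1]);print('pad',p+v*(75-p[2])/v[2])
```

```text
[ 0.2  -0.2   1.16] [ 466.21 -171.83   87.76] -7.065457969684123
pred 224.1132895863405 278.6646431610075
[  17   17   45   44 1513] (np.float64(222.28155981493722), np.float64(277.0112359550562)) [ 467.73 -169.11   52.  ]
shift [ 0.   -0.02  0.49] rows 2.4
pad [439.86 -27.28  75.  ]
```

Emit:
move_arm(
  deltas=[
    {"xyz":[0.005,-0.009,0.13],"yaw":0},
    {"xyz":[0,0,0.15],"yaw":0},
    {"xyz":[0,0,0.13],"yaw":0},
    {"xyz":[0,0,0.08],"yaw":0},
    {"xyz":[0,0,0],"yaw":0},
    {"xyz":[0,0,0],"yaw":0},
    {"xyz":[0,0,0],"yaw":0},
  ],
)

```text
time: 24.25
tool_pos: [468.5, -170.6, -9.3]
tool_rot: [[0.992, -0.123, 0.004], [-0.123, -0.992, -0.002], [0.004, 0.001, -1.0]]
force: [0.1, -0.1, -0.5]
grip_width: 88.0
finger_force: 0.0
```

Emit:
move_arm(
  deltas=[
    {"xyz":[0,0,0],"yaw":0},
    {"xyz":[0,0,0],"yaw":0},
    {"xyz":[0,0,0],"yaw":0},
    {"xyz":[0,0,0],"yaw":0},
    {"xyz":[0,0,0],"yaw":0},
    {"xyz":[0,0,0],"yaw":0},
    {"xyz":[0,0,0],"yaw":0},
    {"xyz":[0,0,0],"yaw":0},
  ],
  claw=0,
)

```text
time: 24.92
tool_pos: [466.9, -169.6, -12.4]
tool_rot: [[0.992, -0.123, -0.0], [-0.123, -0.992, 0.0], [-0.0, -0.0, -1.0]]
force: [0.2, 2.0, 0.7]
grip_width: 37.8
finger_force: 0.7
```

Emit:
move_arm(
  deltas=[
    {"xyz":[0,0,0],"yaw":0},
    {"xyz":[0,0,0],"yaw":0},
    {"xyz":[0,0,0],"yaw":0},
  ],
)

```text
time: 25.17
tool_pos: [466.9, -169.6, -12.4]
tool_rot: [[0.992, -0.123, -0.0], [-0.123, -0.992, 0.0], [-0.0, -0.0, -1.0]]
force: [0.0, 1.5, 0.4]
grip_width: 37.8
finger_force: 30.0
```

Emit:
move_arm(
  deltas=[
    {"xyz":[0,0,-0.05],"yaw":0},
    {"xyz":[0,0,-0.15],"yaw":0},
    {"xyz":[0,0,-0.2],"yaw":0},
    {"xyz":[0,0,-0.1],"yaw":0},
    {"xyz":[-0.037,-0.1155,0],"yaw":0},
    {"xyz":[-0.037,-0.1155,0],"yaw":0},
    {"xyz":[-0.037,-0.1155,0],"yaw":0},
    {"xyz":[-0.037,-0.1155,0],"yaw":0},
  ],
)

```text
time: 25.83
tool_pos: [448.5, -73.8, 88.4]
tool_rot: [[0.992, -0.124, 0.001], [-0.124, -0.992, -0.0], [0.001, 0.0, -1.0]]
force: [0.8, -0.1, -1.5]
grip_width: 37.6
finger_force: 30.0
```

Emit:
move_arm(
  deltas=[
    {"xyz":[-0.038,-0.1155,0],"yaw":0},
    {"xyz":[-0.038,-0.1155,0],"yaw":0},
    {"xyz":[0,0,0.03],"yaw":0},
    {"xyz":[0,0,0.03],"yaw":0},
    {"xyz":[0,0,0],"yaw":0},
    {"xyz":[0,0,0],"yaw":0},
    {"xyz":[0,0,0],"yaw":0},
  ],
)

```text
time: 26.42
tool_pos: [439.4, -27.6, 75.6]
tool_rot: [[0.992, -0.124, -0.0], [-0.124, -0.992, -0.0], [-0.0, 0.0, -1.0]]
force: [0.7, -0.6, -1.5]
grip_width: 37.2
finger_force: 30.0
```

Run:
```python
from h import *
s=status.state();print(s['force'],s['tool_pos'],yaw())
a=snap('scene')
snap('side')
for c in('scene','side'):
  for t in('pot_short','pot_medium','pot_tall'):
    o=imaging.find_in(c,t);print(c,t,[(np.round(x['location'],1),round(x['confidence'],2)) for x in o[:2]])
b=cv2.imread;r,q=map(int,proj('scene',(440,-27,80)));print(r,q)
cv2.imwrite('pics/o.png',cv2.resize(a[r-60:r+50,q-60:q+60],(660,600),interpolation=2)[:,:,::-1])
```

```text
[ 0.75 -0.65 -1.46] [439.44 -27.57  75.57] -7.1281585551363635
scene pot_short []
scene pot_medium [(array([136.8, 297.6]), 0.8)]
scene pot_tall [(array([159.4, 258.7]), 0.87), (array([335.4, 408.7]), 0.72)]
side pot_short [(array([235.7, 343.3]), 0.61)]
side pot_medium [(array([178.1, 377.7]), 0.58)]
side pot_tall [(array([176.5, 376.8]), 0.74), (array([356. , 273.2]), 0.51)]
201 358
```

Emit:
move_arm(
  deltas=[
    {"xyz":[0,0,0.025],"yaw":0},
    {"xyz":[0,0,0.025],"yaw":0},
    {"xyz":[0,0,0.02],"yaw":0},
    {"xyz":[0,0,0.015],"yaw":0},
    {"xyz":[0,0,0.01],"yaw":0},
    {"xyz":[0,0,0.01],"yaw":0},
    {"xyz":[0,0,0],"yaw":0},
    {"xyz":[0,0,0],"yaw":0},
  ],
)

```text
time: 27.48
tool_pos: [439.4, -26.7, 55.1]
tool_rot: [[0.992, -0.123, 0.0], [-0.123, -0.992, -0.0], [0.0, 0.0, -1.0]]
force: [-2.9, 0.3, 4.5]
grip_width: 38.0
finger_force: 30.0
```

Emit:
move_arm(
  deltas=[
    {"xyz":[0,0,0.008],"yaw":0},
    {"xyz":[0,0,0],"yaw":0},
    {"xyz":[0,0,0.006],"yaw":0},
    {"xyz":[0,0,0],"yaw":0},
    {"xyz":[0,0,0],"yaw":0},
    {"xyz":[0,0,0],"yaw":0},
  ],
)

```text
time: 27.98
tool_pos: [439.7, -26.8, 54.4]
tool_rot: [[0.992, -0.123, 0.001], [-0.123, -0.992, -0.0], [0.002, 0.0, -1.0]]
force: [-7.6, 1.1, 15.5]
grip_width: 37.8
finger_force: 30.0
```

The pad has bottomed. I'll hold for over 0.5 s, then lift and carry the pot to pocket2.

Emit:
move_arm(
  deltas=[
    {"xyz":[0,0,0],"yaw":0},
    {"xyz":[0,0,0],"yaw":0},
    {"xyz":[0,0,0],"yaw":0},
    {"xyz":[0,0,0],"yaw":0},
    {"xyz":[0,0,-0.06],"yaw":0},
    {"xyz":[0,0,-0.08],"yaw":0},
    {"xyz":[0,0,-0.08],"yaw":0},
    {"xyz":[0,0,0],"yaw":0},
  ],
)

```text
time: 28.65
tool_pos: [441.0, -26.9, 98.8]
tool_rot: [[0.992, -0.123, 0.005], [-0.123, -0.992, -0.001], [0.005, 0.0, -1.0]]
force: [0.4, -0.3, -0.7]
grip_width: 37.7
finger_force: 30.0
```

Emit:
move_arm(
  deltas=[
    {"xyz":[0.044,-0.159,0],"yaw":0},
    {"xyz":[0.044,-0.159,0],"yaw":0},
    {"xyz":[0.044,-0.159,0],"yaw":0},
    {"xyz":[0.044,-0.159,0],"yaw":0},
    {"xyz":[0.044,-0.159,0],"yaw":0},
    {"xyz":[0.044,-0.159,0],"yaw":0},
    {"xyz":[0.044,-0.159,0],"yaw":0},
    {"xyz":[0,0,0],"yaw":0},
  ],
)

```text
time: 29.32
tool_pos: [528.2, 191.3, 93.1]
tool_rot: [[0.993, -0.119, -0.003], [-0.119, -0.993, 0.002], [-0.003, -0.001, -1.0]]
force: [0.1, 0.2, -2.1]
grip_width: 37.7
finger_force: 30.0
```

Emit:
move_arm(
  deltas=[
    {"xyz":[0,0,0],"yaw":0},
    {"xyz":[0,0,0],"yaw":0},
    {"xyz":[0,0,0],"yaw":0},
    {"xyz":[0,0,0],"yaw":0},
    {"xyz":[0,0,0],"yaw":0},
  ],
)

```text
time: 29.73
tool_pos: [527.9, 185.6, 96.1]
tool_rot: [[0.992, -0.124, 0.001], [-0.124, -0.992, 0.0], [0.001, -0.0, -1.0]]
force: [-0.2, -0.5, -1.5]
grip_width: 37.6
finger_force: 30.0
```

Run:
```python
from h import *
s=status.state();print(s['force'],s['tool_pos'],yaw());plan(528.3,186.6,53.6,-7.05)
a=snap('wrist');cv2.imwrite('pics/p.png',a[:,:,::-1])
g=cv2.cvtColor(a,cv2.COLOR_RGB2GRAY)
# predicted deck outer corners (rim z=76) of carrier vs image
o=np.array([511.8,257.2]);c,si=.9924,-.1228
for x,y,z in[(52,-95,76),(52,0,66),(22,-22,112),(22,22,112),(-22,-22,112)]:
  print((x,y),proj('wrist',(o[0]+c*x-si*y,o[1]+si*x+c*y,z)))
```

```text
[-0.16 -0.46 -1.53] [527.89 185.63  96.1 ] -7.134684022818097
shift [ 0.   -0.01  0.21] rows 1.0 | yawdelta world 0.08 share -0.0007 rows 0.0
(52, -95) (np.float64(192.38428617776324), np.float64(317.9781860521982))
(52, 0) (np.float64(190.1293987591145), np.float64(187.34632127486088))
(22, -22) (np.float64(251.4947686545486), np.float64(204.6359143813372))
(22, 22) (np.float64(251.62259372047654), np.float64(133.02202962891772))
(-22, -22) (np.float64(315.0631226936984), np.float64(208.8805653850889))
```

View pics/p.png

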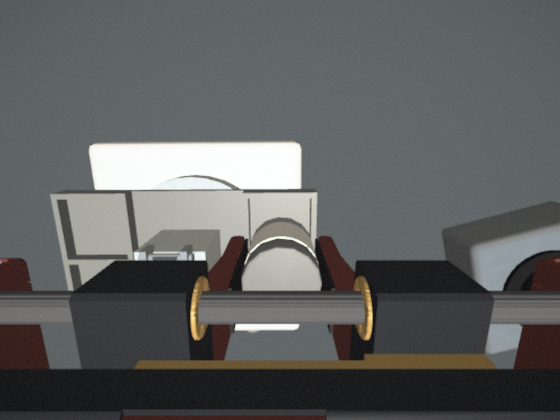

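The picture shows the carrier's corner at (190,316), within 2 px of the prediction, with the pot over pocket2. Lowering now.

Emit:
move_arm(
  deltas=[
    {"xyz":[0.004,-0.004,0.05],"yaw":0},
    {"xyz":[0,0,0.06],"yaw":0},
    {"xyz":[0,0,0.04],"yaw":0},
    {"xyz":[0,0,0.03],"yaw":0},
    {"xyz":[0,0,0.02],"yaw":0},
    {"xyz":[0,0,0],"yaw":0},
    {"xyz":[0,0,0],"yaw":0},
    {"xyz":[0,0,0],"yaw":0},
  ],
)

```text
time: 30.45
tool_pos: [529.0, 187.5, 56.2]
tool_rot: [[0.992, -0.123, 0.001], [-0.123, -0.992, 0.0], [0.001, -0.0, -1.0]]
force: [0.8, 0.1, -1.5]
grip_width: 37.9
finger_force: 30.0
```

Emit:
move_arm(
  deltas=[
    {"xyz":[0,0,0.006],"yaw":0},
    {"xyz":[0,0,0],"yaw":0},
    {"xyz":[0,0,0],"yaw":0},
    {"xyz":[0,0,0],"yaw":0},
  ],
)

```text
time: 30.78
tool_pos: [528.8, 187.4, 54.8]
tool_rot: [[0.992, -0.123, 0.0], [-0.123, -0.992, 0.0], [0.0, -0.0, -1.0]]
force: [-0.4, 0.1, -1.5]
grip_width: 37.8
finger_force: 30.0
```

Emit:
move_arm(
  deltas=[
    {"xyz":[0,0,0.006],"yaw":0},
    {"xyz":[0,0,0],"yaw":0},
    {"xyz":[0,0,0.004],"yaw":0},
    {"xyz":[0,0,0],"yaw":0},
    {"xyz":[0,0,0],"yaw":0},
  ],
)

```text
time: 31.2
tool_pos: [529.1, 187.4, 53.6]
tool_rot: [[0.992, -0.123, 0.001], [-0.123, -0.992, 0.0], [0.001, -0.0, -1.0]]
force: [-2.4, -0.8, 4.5]
grip_width: 37.7
finger_force: 30.0
```

Emit:
move_arm(
  deltas=[
    {"xyz":[0,0,0],"yaw":0},
    {"xyz":[0,0,0],"yaw":0},
    {"xyz":[0,0,0],"yaw":0},
    {"xyz":[0,0,0],"yaw":0},
    {"xyz":[0,0,-0.1],"yaw":0},
    {"xyz":[0,0,-0.2],"yaw":0},
    {"xyz":[0,0,-0.2],"yaw":0},
    {"xyz":[0,0,-0.2],"yaw":0},
  ],
  claw=0.6,
)

```text
time: 31.87
tool_pos: [528.2, 187.2, 193.5]
tool_rot: [[0.992, -0.123, -0.002], [-0.123, -0.992, -0.0], [-0.002, 0.001, -1.0]]
force: [0.0, 0.4, 1.2]
grip_width: 52.8
finger_force: 0.0
```

Emit:
move_arm(
  deltas=[
    {"xyz":[-0.0377,0.1806,0],"yaw":0},
    {"xyz":[-0.0377,0.1806,0],"yaw":0},
    {"xyz":[-0.0377,0.1806,0],"yaw":0},
    {"xyz":[-0.0377,0.1806,0],"yaw":0},
    {"xyz":[-0.0377,0.1806,0],"yaw":0},
    {"xyz":[-0.0377,0.1806,0],"yaw":0},
    {"xyz":[-0.0377,0.1806,0],"yaw":0},
    {"xyz":[0,0,0],"yaw":0},
  ],
  claw=1,
)

```text
time: 32.53
tool_pos: [443.7, -62.1, 192.7]
tool_rot: [[0.992, -0.129, -0.0], [-0.129, -0.992, -0.003], [0.0, 0.003, -1.0]]
force: [0.0, 0.0, -0.2]
grip_width: 88.0
finger_force: 0.0
```

Emit:
move_arm(
  deltas=[
    {"xyz":[-0.0377,0.1806,0],"yaw":0},
    {"xyz":[-0.0377,0.1806,0],"yaw":0},
    {"xyz":[-0.0377,0.1806,0],"yaw":0},
    {"xyz":[-0.0377,0.1806,0],"yaw":0},
    {"xyz":[-0.0377,0.1806,0],"yaw":0},
    {"xyz":[-0.0377,0.1806,0],"yaw":0},
    {"xyz":[-0.0377,0.1806,0],"yaw":0},
    {"xyz":[0,0,0],"yaw":0},
  ],
)

```text
time: 33.2
tool_pos: [359.8, -306.0, 191.7]
tool_rot: [[0.992, -0.129, -0.002], [-0.129, -0.992, -0.001], [-0.002, 0.001, -1.0]]
force: [0.8, -0.0, 0.3]
grip_width: 87.9
finger_force: 0.0
```

Emit:
move_arm(
  deltas=[
    {"xyz":[0,0,0],"yaw":0},
    {"xyz":[0,0,0],"yaw":0},
    {"xyz":[0,0,0],"yaw":0},
    {"xyz":[0,0,0],"yaw":0},
    {"xyz":[0,0,0],"yaw":0},
  ],
)

```text
time: 33.62
tool_pos: [362.6, -300.5, 192.8]
tool_rot: [[0.993, -0.121, 0.0], [-0.121, -0.993, -0.0], [0.0, 0.0, -1.0]]
force: [-0.8, -0.0, 0.9]
grip_width: 87.6
finger_force: 0.0
```

```bash
cat >> h.py <<'E'
def lid(guess,h,thr=None):
    """refine lid centre from wrist picture: bright blob near network mask/guess"""
    im=snap('wrist');g=cv2.medianBlur(cv2.cvtColor(im,cv2.COLOR_RGB2GRAY),3)
    r,q=map(int,proj('wrist',(*guess,h)));print('pred',r,q)
    s=status.state();d=abs(s['tool_pos'][2]+192-h);R=306*19/d
    w=70;r0,q0=max(r-w,0),max(q-w,0);sub=g[r0:min(r+w,238),q0:q+w]
    c=cv2.HoughCircles(cv2.resize(sub,None,fx=4,fy=4,interpolation=2),cv2.HOUGH_GRADIENT,1,60,param1=120,param2=18,minRadius=int(R*4*.85),maxRadius=int(R*4*1.2))
    for x in ([] if c is None else c[0][:3]):
        rc=(x[1]/4+r0,x[0]/4+q0);print('circle',np.round(rc,1),x[2]/4,R,at_z('wrist',rc,h))
    m=(sub>(thr or 190)).astype(np.uint8);n,l,st,ce=cv2.connectedComponentsWithStats(m)
    for i in sorted(range(1,n),key=lambda i:-st[i,4])[:2]:
        bb=st[i];rc=(bb[1]+bb[3]/2-.5+r0,bb[0]+bb[2]/2-.5+q0);print('blob',bb[2:],np.round(rc,1),at_z('wrist',rc,h))
E
python3 - <<'E'
from h import *
s=status.state();print(s['force'],s['tool_pos'],yaw(),s['q'])
lid((441.5,-312),66)
for c in['wrist','scene','side']:
  if c!='wrist':snap(c)
  for t in['pot_medium','pot_short','pot_tall']:
    print(c,t,[(np.round(x['location'],1),round(x['confidence'],2)) for x in imaging.find_in(c,t)[:2]])
print(proj('scene',(529,187,92)),proj('side',(529,187,92)))
E
```

```text
[-0.84 -0.03  0.86] [ 362.61 -300.51  192.85] -6.930807147037403 [-43.8  -14.7   89.25   0.01 105.43  53.14]
pred 121 282
circle [120.6 283.1] 18.15 18.233717228574534 [ 441.87 -312.56   66.  ]
blob [  35   36 1021] [120.5 283. ] [ 442.01 -312.45   66.  ]
wrist pot_medium [(array([120.4, 281.1]), 0.73)]
wrist pot_short []
wrist pot_tall []
scene pot_medium [(array([136.5, 297. ]), 0.63)]
scene pot_short []
scene pot_tall [(array([157.8, 256.4]), 0.72)]
side pot_medium []
side pot_short [(array([298.2, 265.1]), 0.58), (array([156. , 317.7]), 0.31)]
side pot_tall []
(np.float64(297.04421207893984), np.float64(378.19582030477466)) (np.float64(295.4337554110876), np.float64(266.54868000782795))
```

Emit:
move_arm(
  deltas=[
    {"xyz":[0.101,0.003,0.1],"yaw":0},
    {"xyz":[0.101,0.003,0.1],"yaw":0},
    {"xyz":[0.101,0.003,0.1],"yaw":0},
    {"xyz":[0.101,0.002,0.1],"yaw":0},
    {"xyz":[0,0,0.1],"yaw":0},
    {"xyz":[0,0,0],"yaw":0},
    {"xyz":[0,0,0],"yaw":0},
    {"xyz":[0,0,0],"yaw":0},
  ],
)

```text
time: 34.88
tool_pos: [441.9, -314.0, 94.0]
tool_rot: [[0.992, -0.123, 0.001], [-0.123, -0.992, -0.001], [0.001, 0.001, -1.0]]
force: [-0.1, -0.3, 0.1]
grip_width: 88.2
finger_force: 0.0
```

Emit:
move_arm(
  deltas=[
    {"xyz":[0,0,0.12],"yaw":0},
    {"xyz":[0,0,0.15],"yaw":0},
    {"xyz":[0,0,0.12],"yaw":0},
    {"xyz":[0,0,0.084],"yaw":0},
    {"xyz":[0,0,0],"yaw":0},
    {"xyz":[0,0,0],"yaw":0},
    {"xyz":[0,0,0],"yaw":0},
    {"xyz":[0,0,0],"yaw":0},
  ],
)

```text
time: 35.55
tool_pos: [443.1, -314.8, 0.7]
tool_rot: [[0.992, -0.123, 0.004], [-0.123, -0.992, -0.003], [0.004, 0.002, -1.0]]
force: [0.1, -0.6, 0.3]
grip_width: 87.5
finger_force: 0.0
```

Emit:
move_arm(
  deltas=[
    {"xyz":[0,0,0],"yaw":0},
    {"xyz":[0,0,0],"yaw":0},
    {"xyz":[0,0,0],"yaw":0},
    {"xyz":[0,0,0],"yaw":0},
    {"xyz":[0,0,0],"yaw":0},
    {"xyz":[0,0,0],"yaw":0},
    {"xyz":[0,0,0],"yaw":0},
    {"xyz":[0,0,0],"yaw":0},
  ],
  claw=0,
)

```text
time: 36.22
tool_pos: [441.9, -313.5, -2.2]
tool_rot: [[0.992, -0.123, -0.0], [-0.123, -0.992, 0.0], [-0.0, -0.0, -1.0]]
force: [0.5, 0.4, 0.5]
grip_width: 37.9
finger_force: 0.8
```

Emit:
move_arm(
  deltas=[
    {"xyz":[0,0,0],"yaw":0},
    {"xyz":[0,0,0],"yaw":0},
    {"xyz":[0,0,0],"yaw":0},
  ],
)

```text
time: 36.47
tool_pos: [441.8, -313.5, -2.3]
tool_rot: [[0.992, -0.123, -0.0], [-0.123, -0.992, 0.0], [-0.0, -0.0, -1.0]]
force: [-0.2, 1.2, 0.1]
grip_width: 37.6
finger_force: 30.0
```

Emit:
move_arm(
  deltas=[
    {"xyz":[0,0,-0.05],"yaw":0},
    {"xyz":[0,0,-0.15],"yaw":0},
    {"xyz":[0,0,-0.2],"yaw":0},
    {"xyz":[0,0,-0.1],"yaw":0},
    {"xyz":[-0.0209,-0.158,0],"yaw":0},
    {"xyz":[-0.0209,-0.158,0],"yaw":0},
    {"xyz":[-0.0209,-0.158,0],"yaw":0},
    {"xyz":[-0.0209,-0.158,0],"yaw":0},
  ],
)

```text
time: 37.13
tool_pos: [440.6, -185.2, 98.7]
tool_rot: [[0.992, -0.124, 0.001], [-0.124, -0.992, -0.001], [0.001, 0.0, -1.0]]
force: [0.7, -0.1, -1.0]
grip_width: 37.7
finger_force: 30.0
```

Emit:
move_arm(
  deltas=[
    {"xyz":[-0.0209,-0.158,0],"yaw":0},
    {"xyz":[-0.0209,-0.158,0],"yaw":0},
    {"xyz":[-0.0209,-0.158,0],"yaw":0},
    {"xyz":[-0.0209,-0.158,0],"yaw":0},
    {"xyz":[-0.0209,-0.158,0],"yaw":0},
    {"xyz":[0,0,0.04],"yaw":0},
    {"xyz":[0,0,0],"yaw":0},
    {"xyz":[0,0,0],"yaw":0},
  ],
)

```text
time: 37.8
tool_pos: [439.2, -27.2, 89.8]
tool_rot: [[0.992, -0.122, -0.001], [-0.122, -0.992, -0.001], [-0.001, 0.001, -1.0]]
force: [-0.9, -0.8, -1.9]
grip_width: 37.6
finger_force: 30.0
```

Emit:
move_arm(
  deltas=[
    {"xyz":[0,0,0],"yaw":0},
    {"xyz":[0,0,0],"yaw":0},
    {"xyz":[0,0,0],"yaw":0},
    {"xyz":[0,0,0],"yaw":0},
  ],
)

```text
time: 38.13
tool_pos: [439.5, -27.6, 90.0]
tool_rot: [[0.992, -0.124, 0.0], [-0.124, -0.992, -0.0], [0.0, 0.0, -1.0]]
force: [-0.8, 0.5, -1.6]
grip_width: 37.7
finger_force: 30.0
```

Emit:
move_arm(
  deltas=[
    {"xyz":[0,0,0.03],"yaw":0},
    {"xyz":[0,0,0.03],"yaw":0},
    {"xyz":[0,0,0.025],"yaw":0},
    {"xyz":[0,0,0.02],"yaw":0},
    {"xyz":[0,0,0.015],"yaw":0},
    {"xyz":[0,0,0.01],"yaw":0},
    {"xyz":[0,0,0.006],"yaw":0},
    {"xyz":[0,0,0],"yaw":0},
  ],
)

```text
time: 38.8
tool_pos: [439.5, -27.0, 64.6]
tool_rot: [[0.992, -0.123, 0.001], [-0.123, -0.992, -0.001], [0.001, 0.0, -1.0]]
force: [-5.3, -0.2, 11.3]
grip_width: 37.4
finger_force: 30.0
```

Emit:
move_arm(
  deltas=[
    {"xyz":[0,0,0],"yaw":0},
    {"xyz":[0,0,0],"yaw":0},
    {"xyz":[0,0,0],"yaw":0},
  ],
)

```text
time: 39.05
tool_pos: [439.5, -27.0, 64.6]
tool_rot: [[0.992, -0.123, 0.001], [-0.123, -0.992, -0.001], [0.001, 0.001, -1.0]]
force: [-5.6, 0.4, 10.5]
grip_width: 37.4
finger_force: 30.0
```

Emit:
move_arm(
  deltas=[
    {"xyz":[0,0,0],"yaw":0},
    {"xyz":[0,0,0],"yaw":0},
    {"xyz":[0,0,0],"yaw":0},
    {"xyz":[0,0,0],"yaw":0},
    {"xyz":[0,0,-0.06],"yaw":0},
    {"xyz":[0,0,-0.08],"yaw":0},
    {"xyz":[0,0,-0.06],"yaw":0},
    {"xyz":[0,0,0],"yaw":0},
  ],
)

```text
time: 39.72
tool_pos: [440.8, -26.8, 105.6]
tool_rot: [[0.992, -0.123, 0.004], [-0.123, -0.992, -0.0], [0.004, -0.0, -1.0]]
force: [-0.2, 0.0, -0.8]
grip_width: 37.4
finger_force: 30.0
```

Emit:
move_arm(
  deltas=[
    {"xyz":[0.0088,-0.1597,0],"yaw":0},
    {"xyz":[0.0088,-0.1597,0],"yaw":0},
    {"xyz":[0.0088,-0.1597,0],"yaw":0},
    {"xyz":[0.0088,-0.1597,0],"yaw":0},
    {"xyz":[0.0088,-0.1597,0],"yaw":0},
    {"xyz":[0.0088,-0.1597,0],"yaw":0},
    {"xyz":[0.0088,-0.1597,0],"yaw":0},
    {"xyz":[0,0,0],"yaw":0},
  ],
)

```text
time: 40.38
tool_pos: [478.7, 198.3, 101.2]
tool_rot: [[0.993, -0.118, -0.002], [-0.118, -0.993, 0.002], [-0.002, -0.002, -1.0]]
force: [0.3, -0.0, -1.2]
grip_width: 37.7
finger_force: 30.0
```

Emit:
move_arm(
  deltas=[
    {"xyz":[0,0,0],"yaw":0},
    {"xyz":[0,0,0],"yaw":0},
    {"xyz":[0,0,0],"yaw":0},
    {"xyz":[0,0,0],"yaw":0},
    {"xyz":[0,0,0],"yaw":0},
    {"xyz":[0,0,0],"yaw":0},
  ],
)

```text
time: 40.88
tool_pos: [479.3, 192.8, 102.8]
tool_rot: [[0.992, -0.124, 0.0], [-0.124, -0.992, 0.0], [0.0, -0.0, -1.0]]
force: [0.5, 0.6, -1.1]
grip_width: 37.8
finger_force: 30.0
```

Run:
```python
from h import *
s=status.state();print(s['force'],s['tool_pos'],yaw());plan(479.2,193.3,63.7,-7.05)
```

```text
[ 0.55  0.59 -1.11] [479.28 192.82 102.83] -7.12920656384827
shift [-0.  -0.   0.2] rows 1.0 | yawdelta world 0.08 share -0.0007 rows 0.0
```

Emit:
move_arm(
  deltas=[
    {"xyz":[0,-0.002,0.05],"yaw":0},
    {"xyz":[0,0,0.06],"yaw":0},
    {"xyz":[0,0,0.04],"yaw":0},
    {"xyz":[0,0,0.025],"yaw":0},
    {"xyz":[0,0,0.01],"yaw":0},
    {"xyz":[0,0,0],"yaw":0},
    {"xyz":[0,0,0],"yaw":0},
    {"xyz":[0,0,0],"yaw":0},
  ],
)

```text
time: 41.55
tool_pos: [479.5, 194.1, 66.1]
tool_rot: [[0.992, -0.123, 0.001], [-0.123, -0.992, 0.0], [0.001, -0.0, -1.0]]
force: [0.8, -0.0, -0.4]
grip_width: 37.4
finger_force: 30.0
```

Emit:
move_arm(
  deltas=[
    {"xyz":[0,0,0.007],"yaw":0},
    {"xyz":[0,0,0],"yaw":0},
    {"xyz":[0,0,0.004],"yaw":0},
    {"xyz":[0,0,0],"yaw":0},
    {"xyz":[0,0,0],"yaw":0},
  ],
)

```text
time: 41.97
tool_pos: [479.4, 194.0, 63.7]
tool_rot: [[0.992, -0.123, 0.001], [-0.123, -0.992, 0.0], [0.001, -0.0, -1.0]]
force: [0.5, 0.4, 0.3]
grip_width: 37.7
finger_force: 30.0
```

Emit:
move_arm(
  deltas=[
    {"xyz":[0,0,0.004],"yaw":0},
    {"xyz":[0,0,0],"yaw":0},
    {"xyz":[0,0,0],"yaw":0},
  ],
)

```text
time: 42.22
tool_pos: [479.5, 194.1, 63.7]
tool_rot: [[0.992, -0.123, 0.001], [-0.123, -0.992, 0.0], [0.001, -0.0, -1.0]]
force: [-1.7, -0.1, 5.4]
grip_width: 38.0
finger_force: 30.0
```

Emit:
move_arm(
  deltas=[
    {"xyz":[0,0,0],"yaw":0},
    {"xyz":[0,0,0],"yaw":0},
    {"xyz":[0,0,0],"yaw":0},
    {"xyz":[0,0,0],"yaw":0},
    {"xyz":[0,0,-0.1],"yaw":0},
    {"xyz":[0,0,-0.2],"yaw":0},
    {"xyz":[0,0,-0.2],"yaw":0},
    {"xyz":[0,0,-0.15],"yaw":0},
  ],
  claw=0.6,
)

```text
time: 42.88
tool_pos: [479.3, 194.0, 195.5]
tool_rot: [[0.992, -0.123, 0.002], [-0.123, -0.992, 0.001], [0.002, -0.001, -1.0]]
force: [0.0, -0.4, 0.1]
grip_width: 52.4
finger_force: 0.0
```

Emit:
move_arm(
  deltas=[
    {"xyz":[0.0272,0.1768,0],"yaw":0},
    {"xyz":[0.0272,0.1768,0],"yaw":0},
    {"xyz":[0.0272,0.1768,0],"yaw":0},
    {"xyz":[0.0272,0.1768,0],"yaw":0},
    {"xyz":[0.0272,0.1768,0],"yaw":0},
    {"xyz":[0.0272,0.1768,0],"yaw":0},
    {"xyz":[0.0272,0.1768,0],"yaw":0},
  ],
  claw=1,
)

```text
time: 43.47
tool_pos: [486.3, -58.0, 192.5]
tool_rot: [[0.992, -0.123, 0.0], [-0.123, -0.992, 0.0], [0.0, -0.0, -1.0]]
force: [0.4, 0.4, 0.4]
grip_width: 87.5
finger_force: 0.0
```

Emit:
move_arm(
  deltas=[
    {"xyz":[0.0272,0.1768,0],"yaw":0},
    {"xyz":[0.0272,0.1768,0],"yaw":0},
    {"xyz":[0.0272,0.1768,0],"yaw":0},
    {"xyz":[0.0272,0.1768,0],"yaw":0},
    {"xyz":[0.0272,0.1768,0],"yaw":0},
    {"xyz":[0.0272,0.1768,0],"yaw":0},
    {"xyz":[0,0,0],"yaw":0},
  ],
)

```text
time: 44.05
tool_pos: [491.8, -276.3, 190.9]
tool_rot: [[0.992, -0.128, -0.002], [-0.128, -0.992, -0.001], [-0.002, 0.001, -1.0]]
force: [1.0, 0.6, -0.6]
grip_width: 88.0
finger_force: 0.0
```

Emit:
move_arm(
  deltas=[
    {"xyz":[0,0,0],"yaw":0},
    {"xyz":[0,0,0],"yaw":0},
    {"xyz":[0,0,0],"yaw":0},
    {"xyz":[0,0,0],"yaw":0},
    {"xyz":[0,0,0],"yaw":0},
  ],
)

```text
time: 44.47
tool_pos: [493.2, -269.8, 193.0]
tool_rot: [[0.993, -0.121, 0.001], [-0.121, -0.993, -0.0], [0.001, 0.0, -1.0]]
force: [0.3, -0.7, 0.3]
grip_width: 87.8
finger_force: 0.0
```

Run:
```python
from h import *
s=status.state();print(s['force'],s['tool_pos'],yaw(),s['q'])
lid((572,-281),80)
print([(np.round(x['location'],1),round(x['confidence'],2)) for x in imaging.find_in('wrist','pot_tall')[:2]])
for c in['scene','side']:
  snap(c)
  for t in['pot_medium','pot_short','pot_tall']:
    print(c,t,[(np.round(x['location'],1),round(x['confidence'],2)) for x in imaging.find_in(c,t)[:2]])
  print(proj(c,(528.5,187,92)),proj(c,(479,194,99)),proj(c,(572,-281,40)))
```

```text
[ 0.33 -0.66  0.31] [ 493.24 -269.77  193.05] -6.953321009859975 [-32.15  -0.66  76.42   0.01 104.2   64.81]
pred 120 282
circle [119.4 283.9] 18.675 19.061653930329825 [ 573.06 -282.53   80.  ]
blob [  36   39 1117] [118.  283.5] [ 574.35 -282.33   80.  ]
[(array([115.9, 284.6]), 0.72)]
scene pot_medium [(array([288.7, 403.8]), 0.57), (array([344.3, 377.3]), 0.49)]
scene pot_short [(array([298.6, 378.2]), 0.89)]
scene pot_tall [(array([156.4, 255.6]), 0.79)]
(np.float64(296.9372291708475), np.float64(378.42325594833454)) (np.float64(287.94265293945784), np.float64(403.56967888534535)) (np.float64(155.46570451029774), np.float64(257.41957231903217))
side pot_medium [(array([303.3, 289.2]), 0.91)]
side pot_short [(array([297. , 264.8]), 0.57)]
side pot_tall [(array([174.7, 326.2]), 0.86), (array([341.3, 252.2]), 0.19)]
(np.float64(295.51486591299516), np.float64(266.76354437576646)) (np.float64(304.35327195366864), np.float64(286.9194818908416)) (np.float64(175.37260319853226), np.float64(326.62885008154433))
```

Emit:
move_arm(
  deltas=[
    {"xyz":[0.1015,0.0035,0.08],"yaw":0},
    {"xyz":[0.1015,0.0035,0.09],"yaw":0},
    {"xyz":[0.1015,0.0035,0.09],"yaw":0},
    {"xyz":[0.1015,0.0035,0.09],"yaw":0},
    {"xyz":[0,0,0.1],"yaw":0},
    {"xyz":[0,0,0],"yaw":0},
    {"xyz":[0,0,0],"yaw":0},
    {"xyz":[0,0,0],"yaw":0},
  ],
)

```text
time: 45.63
tool_pos: [573.2, -283.9, 104.1]
tool_rot: [[0.992, -0.123, 0.001], [-0.123, -0.992, -0.001], [0.001, 0.001, -1.0]]
force: [0.6, -0.4, 0.2]
grip_width: 88.3
finger_force: 0.0
```

Emit:
move_arm(
  deltas=[
    {"xyz":[0,0,0.12],"yaw":0},
    {"xyz":[0,0,0.15],"yaw":0},
    {"xyz":[0,0,0.12],"yaw":0},
    {"xyz":[0,0,0.085],"yaw":0},
    {"xyz":[0,0,0],"yaw":0},
    {"xyz":[0,0,0],"yaw":0},
    {"xyz":[0,0,0],"yaw":0},
    {"xyz":[0,0,0],"yaw":0},
  ],
)

```text
time: 46.3
tool_pos: [574.6, -284.6, 11.0]
tool_rot: [[0.992, -0.123, 0.004], [-0.123, -0.992, -0.002], [0.004, 0.002, -1.0]]
force: [-0.5, 0.4, -0.2]
grip_width: 87.7
finger_force: 0.0
```

Emit:
move_arm(
  deltas=[
    {"xyz":[0,0,0],"yaw":0},
    {"xyz":[0,0,0],"yaw":0},
    {"xyz":[0,0,0],"yaw":0},
    {"xyz":[0,0,0],"yaw":0},
    {"xyz":[0,0,0],"yaw":0},
    {"xyz":[0,0,0],"yaw":0},
    {"xyz":[0,0,0],"yaw":0},
    {"xyz":[0,0,0],"yaw":0},
  ],
  claw=0,
)

```text
time: 46.97
tool_pos: [573.2, -283.4, 7.6]
tool_rot: [[0.992, -0.123, -0.0], [-0.123, -0.992, 0.001], [-0.0, -0.001, -1.0]]
force: [0.8, 1.0, -0.2]
grip_width: 37.9
finger_force: 9.4
```

Emit:
move_arm(
  deltas=[
    {"xyz":[0,0,0],"yaw":0},
    {"xyz":[0,0,0],"yaw":0},
    {"xyz":[0,0,0],"yaw":0},
  ],
)

```text
time: 47.22
tool_pos: [573.2, -283.4, 7.6]
tool_rot: [[0.992, -0.123, -0.0], [-0.123, -0.992, 0.0], [-0.0, -0.0, -1.0]]
force: [-0.8, 0.8, -0.2]
grip_width: 37.6
finger_force: 30.0
```

Emit:
move_arm(
  deltas=[
    {"xyz":[0,0,-0.05],"yaw":0},
    {"xyz":[0,0,-0.15],"yaw":0},
    {"xyz":[0,0,-0.2],"yaw":0},
    {"xyz":[0,0,-0.1],"yaw":0},
    {"xyz":[-0.0912,-0.1323,0],"yaw":0},
    {"xyz":[-0.0912,-0.1323,0],"yaw":0},
    {"xyz":[-0.0912,-0.1323,0],"yaw":0},
    {"xyz":[-0.0912,-0.1323,0],"yaw":0},
  ],
)

```text
time: 47.88
tool_pos: [512.9, -168.9, 108.2]
tool_rot: [[0.992, -0.124, 0.0], [-0.124, -0.992, -0.0], [0.0, 0.0, -1.0]]
force: [1.1, 0.1, -0.8]
grip_width: 37.8
finger_force: 30.0
```

Emit:
move_arm(
  deltas=[
    {"xyz":[-0.0912,-0.1323,0],"yaw":0},
    {"xyz":[-0.0912,-0.1323,0],"yaw":0},
    {"xyz":[-0.0912,-0.1323,0],"yaw":0},
    {"xyz":[-0.0912,-0.1323,0],"yaw":0},
    {"xyz":[-0.0912,-0.1323,0],"yaw":0},
    {"xyz":[0,0,0.04],"yaw":0},
    {"xyz":[0,0,0],"yaw":0},
    {"xyz":[0,0,0],"yaw":0},
  ],
)

```text
time: 48.55
tool_pos: [439.4, -27.5, 99.7]
tool_rot: [[0.992, -0.122, 0.0], [-0.122, -0.992, -0.001], [0.0, 0.001, -1.0]]
force: [-1.1, -0.5, -1.9]
grip_width: 37.5
finger_force: 30.0
```

Emit:
move_arm(
  deltas=[
    {"xyz":[0,0,0],"yaw":0},
    {"xyz":[0,0,0],"yaw":0},
    {"xyz":[0,0,0],"yaw":0},
    {"xyz":[0,0,0],"yaw":0},
  ],
)

```text
time: 48.88
tool_pos: [439.7, -27.8, 99.7]
tool_rot: [[0.992, -0.124, -0.0], [-0.124, -0.992, -0.0], [-0.0, 0.0, -1.0]]
force: [0.5, -0.1, -1.1]
grip_width: 37.6
finger_force: 30.0
```

Emit:
move_arm(
  deltas=[
    {"xyz":[0,0,0.03],"yaw":0},
    {"xyz":[0,0,0.03],"yaw":0},
    {"xyz":[0,0,0.025],"yaw":0},
    {"xyz":[0,0,0.02],"yaw":0},
    {"xyz":[0,0,0.015],"yaw":0},
    {"xyz":[0,0,0.01],"yaw":0},
    {"xyz":[0,0,0.007],"yaw":0},
    {"xyz":[0,0,0],"yaw":0},
  ],
)

```text
time: 49.55
tool_pos: [439.6, -27.3, 74.4]
tool_rot: [[0.992, -0.123, 0.001], [-0.123, -0.992, -0.001], [0.001, 0.0, -1.0]]
force: [-5.0, 0.6, 11.7]
grip_width: 38.1
finger_force: 30.0
```

Emit:
move_arm(
  deltas=[
    {"xyz":[0,0,0],"yaw":0},
    {"xyz":[0,0,0],"yaw":0},
    {"xyz":[0,0,0],"yaw":0},
  ],
)

```text
time: 49.8
tool_pos: [439.6, -27.3, 74.4]
tool_rot: [[0.992, -0.123, 0.001], [-0.123, -0.992, -0.001], [0.001, 0.0, -1.0]]
force: [-5.0, 0.3, 11.9]
grip_width: 37.3
finger_force: 30.0
```

Emit:
move_arm(
  deltas=[
    {"xyz":[0,0,0],"yaw":0},
    {"xyz":[0,0,0],"yaw":0},
    {"xyz":[0,0,0],"yaw":0},
    {"xyz":[0,0,0],"yaw":0},
    {"xyz":[0,0,-0.06],"yaw":0},
    {"xyz":[0,0,-0.14],"yaw":0},
    {"xyz":[0,0,-0.15],"yaw":0},
    {"xyz":[0,0,-0.1],"yaw":0},
  ],
)

```text
time: 50.47
tool_pos: [439.8, -27.1, 164.8]
tool_rot: [[0.992, -0.123, 0.002], [-0.123, -0.992, -0.0], [0.002, -0.0, -1.0]]
force: [0.4, -0.5, -1.0]
grip_width: 37.6
finger_force: 30.0
```

Emit:
move_arm(
  deltas=[
    {"xyz":[0.0055,-0.1636,0],"yaw":0},
    {"xyz":[0.0055,-0.1636,0],"yaw":0},
    {"xyz":[0.0055,-0.1636,0],"yaw":0},
    {"xyz":[0.0055,-0.1636,0],"yaw":0},
    {"xyz":[0.0055,-0.1636,0],"yaw":0},
    {"xyz":[0.0055,-0.1636,0],"yaw":0},
  ],
)

```text
time: 50.97
tool_pos: [470.0, 168.7, 162.1]
tool_rot: [[0.992, -0.123, -0.0], [-0.123, -0.992, 0.0], [-0.0, -0.0, -1.0]]
force: [-0.3, -0.8, -1.0]
grip_width: 37.7
finger_force: 30.0
```

Emit:
move_arm(
  deltas=[
    {"xyz":[0.0055,-0.1636,0],"yaw":0},
    {"xyz":[0.0055,-0.1636,0],"yaw":0},
    {"xyz":[0.0055,-0.1636,0],"yaw":0},
    {"xyz":[0.0055,-0.1636,0],"yaw":0},
    {"xyz":[0.0055,-0.1636,0],"yaw":0},
    {"xyz":[0,0,0],"yaw":0},
    {"xyz":[0,0,0],"yaw":0},
    {"xyz":[0,0,0],"yaw":0},
  ],
)

```text
time: 51.63
tool_pos: [495.5, 328.1, 161.8]
tool_rot: [[0.992, -0.122, -0.001], [-0.122, -0.992, -0.001], [-0.001, 0.001, -1.0]]
force: [0.0, -0.3, -0.1]
grip_width: 37.5
finger_force: 30.0
```

Emit:
move_arm(
  deltas=[
    {"xyz":[0,0,0],"yaw":0},
    {"xyz":[0,0,0.1],"yaw":0},
    {"xyz":[0,0,0.1],"yaw":0},
    {"xyz":[0,0,0.06],"yaw":0},
    {"xyz":[0,0,0],"yaw":0},
    {"xyz":[0,0,0],"yaw":0},
    {"xyz":[0,0,0],"yaw":0},
    {"xyz":[0,0,0],"yaw":0},
  ],
)

```text
time: 52.3
tool_pos: [496.4, 328.7, 112.1]
tool_rot: [[0.992, -0.123, 0.002], [-0.123, -0.992, 0.001], [0.002, -0.002, -1.0]]
force: [0.1, -0.4, -0.9]
grip_width: 37.7
finger_force: 30.0
```

Run:
```python
from h import *
s=status.state();print(s['force'],s['tool_pos'],yaw());plan(495.8,328.4,73.6,-7.05)
```

```text
[ 0.07 -0.36 -0.85] [496.37 328.71 112.07] -7.069929596763743
shift [-0.    0.    0.19] rows 0.9 | yawdelta world 0.02 share -0.0002 rows 0.0
```

Emit:
move_arm(
  deltas=[
    {"xyz":[-0.001,0,0.05],"yaw":0},
    {"xyz":[0,0,0.06],"yaw":0},
    {"xyz":[0,0,0.04],"yaw":0},
    {"xyz":[0,0,0.02],"yaw":0},
    {"xyz":[0,0,0.01],"yaw":0},
    {"xyz":[0,0,0],"yaw":0},
    {"xyz":[0,0,0],"yaw":0},
    {"xyz":[0,0,0],"yaw":0},
  ],
)

```text
time: 52.97
tool_pos: [495.5, 328.6, 74.1]
tool_rot: [[0.992, -0.123, -0.0], [-0.123, -0.992, -0.0], [-0.0, 0.0, -1.0]]
force: [-0.5, 0.9, -2.1]
grip_width: 37.6
finger_force: 30.0
```

Emit:
move_arm(
  deltas=[
    {"xyz":[0,0,0.007],"yaw":0},
    {"xyz":[0,0,0],"yaw":0},
    {"xyz":[0,0,0.004],"yaw":0},
    {"xyz":[0,0,0],"yaw":0},
    {"xyz":[0,0,0],"yaw":0},
  ],
)

```text
time: 53.38
tool_pos: [495.8, 328.7, 73.4]
tool_rot: [[0.992, -0.123, 0.001], [-0.123, -0.992, 0.001], [0.001, -0.001, -1.0]]
force: [-1.3, -1.6, 4.8]
grip_width: 37.6
finger_force: 30.0
```

On the floor. I'll release, rise, back off and check.

Emit:
move_arm(
  deltas=[
    {"xyz":[0,0,0],"yaw":0},
    {"xyz":[0,0,0],"yaw":0},
    {"xyz":[0,0,0],"yaw":0},
    {"xyz":[0,0,0],"yaw":0},
    {"xyz":[0,0,-0.1],"yaw":0},
    {"xyz":[0,0,-0.2],"yaw":0},
    {"xyz":[0,0,-0.2],"yaw":0},
    {"xyz":[0,0,-0.2],"yaw":0},
  ],
  claw=0.6,
)

```text
time: 54.05
tool_pos: [495.0, 328.3, 212.8]
tool_rot: [[0.992, -0.123, -0.001], [-0.123, -0.992, -0.001], [-0.001, 0.001, -1.0]]
force: [-0.1, -0.3, 1.6]
grip_width: 52.5
finger_force: 0.0
```

Emit:
move_arm(
  deltas=[
    {"xyz":[-0.1,0.1,-0.02],"yaw":0},
    {"xyz":[-0.1,0.1,-0.02],"yaw":0},
    {"xyz":[-0.1,0.1,-0.02],"yaw":0},
    {"xyz":[-0.1,0.1,0],"yaw":0},
    {"xyz":[-0.1,0.1,0],"yaw":0},
    {"xyz":[0,0,0],"yaw":0},
    {"xyz":[0,0,0],"yaw":0},
    {"xyz":[0,0,0],"yaw":0},
  ],
)

```text
time: 54.72
tool_pos: [384.5, 241.9, 224.1]
tool_rot: [[0.992, -0.123, 0.001], [-0.123, -0.992, 0.001], [0.001, -0.001, -1.0]]
force: [-0.2, 0.7, -0.4]
grip_width: 52.5
finger_force: 0.0
```

Run:
```python
from h import *
s=status.state();print(s['force'],s['tool_pos'])
P=dict(pot_short=(528.6,187,92),pot_medium=(479,193.8,99),pot_tall=(495.3,328.4,106),latch_tip=(490,260,117))
for c in['wrist','scene','side']:
  snap(c)
  for t,X in P.items():
    o=imaging.find_in(c,t);print(c,t,'pred',np.round(proj(c,X),1),[(np.round(x['location'],1),round(x['confidence'],2)) for x in o[:2]])
for c in['scene','side']: print(c,[(t,np.round(x[0]['location'],0)) for t in('aid_case','remote','dome_tin') if (x:=imaging.find_in(c,t))])
for g,h in(((528.6,187),118),((479,193.8),132),((495.3,328.4),146)):lid(g,h)
```

```text
[-0.25  0.69 -0.39] [384.48 241.93 224.06]
wrist pot_short pred [ 45.3 319.4] [(array([ 44.4, 320. ]), 0.7)]
wrist pot_medium pred [ 99.6 318. ] [(array([ 99.4, 319.5]), 0.96)]
wrist pot_tall pred [ 99.2 176.8] []
wrist latch_tip pred [ 94.1 247.2] []
scene pot_short pred [297.  378.4] [(array([294.6, 378.2]), 0.92), (array([215.7, 354.6]), 0.37)]
scene pot_medium pred [287.9 403.5] [(array([287.7, 406.4]), 0.88), (array([320.6, 408.6]), 0.57)]
scene pot_tall pred [355.9 442.4] [(array([359. , 444.8]), 0.87)]
scene latch_tip pred [317.1 422.4] [(array([319.2, 413. ]), 0.74)]
side pot_short pred [295.5 266.7] [(array([296.4, 267.3]), 0.72), (array([356. , 274.8]), 0.38)]
side pot_medium pred [304.3 287. ] [(array([305.5, 287.4]), 0.77), (array([337.7, 259.4]), 0.48)]
side pot_tall pred [355.3 248.8] [(array([356.3, 247.9]), 0.92)]
side latch_tip pred [323.5 267.4] [(array([316.8, 260.2]), 0.5), (array([297.3, 265.9]), 0.36)]
scene [('aid_case', array([186., 191.])), ('remote', array([140., 222.])), ('dome_tin', array([344., 249.]))]
side [('aid_case', array([166., 271.])), ('dome_tin'
[... 183 characters left out ...]
2  106 8178] [ 52.5 297.5] [518.51 210.07 118.  ]
blob [3 2 6] [ 63.5 321. ] [506.98 190.17 118.  ]
pred 95 321
circle [ 54.1 315.9] 17.525 20.469336765711265 [512.14 195.83 132.  ]
circle [ 39.4 323.6] 21.225 20.469336765711265 [522.6 188.3 132. ]
circle [ 95.4 323.6] 22.375 20.469336765711265 [478.5  192.27 132.  ]
blob [  93  137 8936] [ 93. 297.] [483.32 215.16 132.  ]
blob [  41   34 1154] [ 41.5 323. ] [521.06 188.96 132.  ]
pred 93 160
circle [ 93.4 162.1] 21.275 21.529534296721177 [495.23 327.16 146.  ]
circle [102.1 187.1] 19.05 21.529534296721177 [485.91 307.93 146.  ]
blob [  65  134 5437] [ 89.5 197. ] [494.62 297.87 146.  ]
blob [ 30  43 895] [ 92.  167.5] [495.73 322.5  146.  ]
```

```bash
python3 -c "
from workcell import arm
print(arm.job_done())"
```

```text
the job is handed in; nothing more can be done
None
```

I handed the job in at about 55 s: the carrier is latched on the ball, and the short, medium and tall pots were each pressed fully on the pad in that order. In my last check they stood in pockets 2, 3 and 1 with the case and tin unmoved and the remote confirmed by one camera. The hand-in returned no verdict.

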